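# Shake grinding balls out over a drying tray

## Robot

A 7-joint arm with a two-finger parallel gripper is mounted at the origin on the work surface. World frame = base frame: x ahead of the robot, y to its left, z up, the work surface at z = 0. Lengths are in m, angles in rad, forces in N, time in s.
With the tool pointing down it reaches from about 0.4 to 0.85 m from the base axis. Payload 10.4 kg.
Tool frame: the origin (TCP) lies between the finger pads; the fingertips stand manip.tip_extent ahead of it and the grasp point (between the pads) lies 6 mm ahead of it (manip.tip_extent is the distance from the TCP to the fingertips, in m); z points along the fingers, y is the line along which they close (so a half turn about z gives the same grasp; the last joint's range is limited). The gripper opens to 85 mm and grips with 20 to 120 N. Pads are 22 mm wide; open, the fingers measure 114 mm over their backs; the gripper's body (76 mm by 85 mm) begins 54 mm behind the grasp point. The pads swing forward as they close: fully open they stand 13 mm farther back than shut.
Start: joints at [1.247, 0.332, -0.065, 1.46, 0.022, 1.35, -0.088], TCP at [0.185, -0.597, 0.217] pointing down, gripper open.
Joint ranges: [-2.6, 2.6], [-0.5, 2.12], [-1.47, 1.34], [0.16, 2.42], [-1.27, 4.41], [0.06, 2.06], [-2.6, 2.6]. Speed limits (rad/s): [2.22, 2.22, 2.79, 2.79, 3.14, 3.14, 3.14].

## Interface

Orientations are given as a unit quaternion [x, y, z, w].
In Python, from workcell import get_obs, optics, workorder, manip gives the robot as it stands.
- The arm moves only by the tool jog_arm, never from a script. Its argument "increments" is a list of rows, each a list of 7 numbers: the shift along the tool's x, y, z in m, then the turn, a rotation vector about the tool's x, y, z in rad, then the opening, from -1 (shut) to 1 (fully open). A call has 1 to 5 rows; each row is the pose to reach, as a shift and turn from the pose commanded when the call began, along the tool's axes at that moment; what a row does not reach only later rows make up. A row lasts 1/12 s, in which the tool goes at most 41.7 mm and 7.16 degrees, less where a joint would pass 70% of its speed; a pose out of reach is approached as far as the arm can. A call with a gripper value outside its range is refused whole. The fingers move at their own pace and stop on an object; "grip_force" is the grip in N (left out, the last holds). Time passes only in rows, so rows that repeat a pose let the fingers close. It gives the time, the measured TCP pose, the force, the opening and the grip force at its end, in the units of the state.
- get_obs(): the state, without advancing time (a new reading comes with each control period).
- optics.camera(name): name is "side" or "top"; returns a dict with "color" (384x512x3 uint8, red, green, blue), "depth" (384x512 float32, m along the optical axis (not along the pixel's ray), 0 where there is no reading), "K" (3x3 intrinsics, pixels), "k1" (the pictures are not rectified: a ray, as slopes to the right and down, at radius r is drawn at 1 + k1 r^2 times it, then the intrinsics apply), "R" (3x3) and "t" (3): a world point X has camera coordinates R X + t. Camera axes: x right, y down, z forward; pixel columns grow to the right and rows downward; lengths in m; the calibration is good to about 2 mm. A picture is of the moment at which its call begins.
- workorder.hand_in(): hands the job in; it is judged then, once.
The state is a dict: "clock": time; "joint_pos": joint angles; "joint_velocities": joint speeds; "tau": joint torques, N m; "position": TCP position; "ee_rot": TCP orientation; "ft_force": force on the tool from outside, world axes, zero at the start; "torque": the same for the moment, N m; "grip_width": opening from 0.0 (shut) to 1.0 (fully open); "grasp_force": force on a finger pad.
Only numpy, scipy, OpenCV 4.12 (cv2) and the standard library are available. Lean on these libraries where they do the work, as an engineer would, in place of code of your own. Each camera call takes 0.05 s, during which the arm holds its last target. There are 200 camera calls.

## Task

Two dispensers that look the same stand on the bench: one holds eight heavy grinding balls, the other is empty, so heft them to find the loaded one. Hold it tilted with its mouth close above the drying tray and shake all eight balls out, spread evenly so that each of the three bays gets at least two; do not drop them from more than about 12 cm, do not touch them with the gripper's fingers, and spill none. Then stand the dispenser upright on the bench again, clear of the tray, with the other one standing upright too, and leave the jar, bottle, brush and lid around them where they are.

Things in the scene. Friction and masses are not known exactly. Their poses are not given: they have to be found in the camera images.
- tray: Aluminium drying tray on a flat grey warming plate, fixed to the bench, 130 mm (x) by 270 mm (y). Its floor is 24 mm above the bench; its outer walls and two cross ribs, 4 mm thick, rise to 44 mm above the bench. The ribs part it along y into three equal bays about 85 mm wide and 122 mm long (x). Origin at the centre, at bench height, z up.
- bay_1 (a point): Centre of the floor of the tray's bay at its -y end; axes as the tray's.
- bay_2 (a point): Centre of the floor of the tray's bay at its middle; axes as the tray's.
- bay_3 (a point): Centre of the floor of the tray's bay at its +y end; axes as the tray's.
- dispenser_1: One of two lookalike dispensers, one loaded with the balls, one empty (which stands where varies). Covered steel channel 158 mm long (x), 28 wide, 32 high, 4 mm walls, on a foot plate 44 wide; 200 to 240 g empty; black bar handle on top 70 long (x), 16 thick (y), 40 high (to z = 72 mm). Open mouth at its -x end. Origin: centre of the underside, z up.
- handle_1 (a point): Grip point inside the bar handle of dispenser_1, 54 mm above its underside, 22 mm above the cover; axes as the dispenser's (grip across y).
- mouth_1 (a point): Centre of the mouth of dispenser_1, 79 mm from its middle towards -x, 16 mm above its underside. The mouth is 20 mm wide and 24 high, with a lip 3 mm high across its floor: the balls stand in single file inside and get over the lip when the mouth is lowered by some 15 to 45 degrees and shaken, the last ones harder than the first. Axes as the dispenser's.
- dispenser_2: One of two lookalike dispensers, one loaded with the balls, one empty (which stands where varies). Covered steel channel 158 mm long (x), 28 wide, 32 high, 4 mm walls, on a foot plate 44 wide; 200 to 240 g empty; black bar handle on top 70 long (x), 16 thick (y), 40 high (to z = 72 mm). Open mouth at its -x end. Origin: centre of the underside, z up.
- handle_2 (a point): Grip point inside the bar handle of dispenser_2, 54 mm above its underside, 22 mm above the cover; axes as the dispenser's (grip across y).
- mouth_2 (a point): Centre of the mouth of dispenser_2, 79 mm from its middle towards -x, 16 mm above its underside. The mouth is 20 mm wide and 24 high, with a lip 3 mm high across its floor: the balls stand in single file inside and get over the lip when the mouth is lowered by some 15 to 45 degrees and shaken, the last ones harder than the first. Axes as the dispenser's.
- ball_1: Dark tungsten carbide grinding ball, 16 mm across, 33 g, one of eight alike; at the start it lies inside the loaded dispenser. Origin at its centre.
- ball_2: Dark tungsten carbide grinding ball, 16 mm across, 33 g, one of eight alike; at the start it lies inside the loaded dispenser. Origin at its centre.
- ball_3: Dark tungsten carbide grinding ball, 16 mm across, 33 g, one of eight alike; at the start it lies inside the loaded dispenser. Origin at its centre.
- ball_4: Dark tungsten carbide grinding ball, 16 mm across, 33 g, one of eight alike; at the start it lies inside the loaded dispenser. Origin at its centre.
- ball_5: Dark tungsten carbide grinding ball, 16 mm across, 33 g, one of eight alike; at the start it lies inside the loaded dispenser. Origin at its centre.
- ball_6: Dark tungsten carbide grinding ball, 16 mm across, 33 g, one of eight alike; at the start it lies inside the loaded dispenser. Origin at its centre.
- ball_7: Dark tungsten carbide grinding ball, 16 mm across, 33 g, one of eight alike; at the start it lies inside the loaded dispenser. Origin at its centre.
- ball_8: Dark tungsten carbide grinding ball, 16 mm across, 33 g, one of eight alike; at the start it lies inside the loaded dispenser. Origin at its centre.
- jar: Bystander: closed steel grinding jar, 94 mm across, 100 high, 1.2 kg. Origin at the centre of its underside.
- bottle: Bystander: white plastic bottle, 56 mm across, 130 high. Origin at the centre of its underside.
- brush: Bystander: cleaning brush lying flat on the bench, 190 mm long.
- jar_lid: Bystander: steel jar lid with a knob, 90 mm across, 30 high. Origin at the centre of its underside.
Not all that is in view belongs to the job. What is shaped like the dispenser_1 but blue or pink is not meant. What is shaped like the dispenser_2 but yellow is not meant.

How it is judged:
On the way:
1. the loaded dispenser, with the balls in it, is lifted clear of the bench (height (world z) of ball_1 above 0.06 m), for 0.2 s.
At the end, for the whole second after the job is handed in: All eight balls lie still on the tray floor (centres 26 to 48 mm above the bench, so not spilled and not on a wall or rib), at least two in each bay; both dispensers stand at rest on the bench (underside within 6 mm of it, tilt under 0.08 rad) (z of ball_1 in the frame of tray between 0.026 and 0.048 m and linear speed of each of ball_1, ball_2, ball_3, ball_4, ball_5, ball_6, ball_7, ball_8 below 0.03 m/s and z of ball_2 in the frame of tray between 0.026 and 0.048 m and z of ball_3 in the frame of tray between 0.026 and 0.048 m and z of ball_4 in the frame of tray between 0.026 and 0.048 m and z of ball_5 in the frame of tray between 0.026 and 0.048 m and z of ball_6 in the frame of tray between 0.026 and 0.048 m and z of ball_7 in the frame of tray between 0.026 and 0.048 m and z of ball_8 in the frame of tray between 0.026 and 0.048 m and ((y of any of ball_1, ball_3, ball_5, ball_7 in the frame of tray below -0.044 m and y of any of ball_2, ball_4, ball_6, ball_8 in the frame of tray below -0.044 m) or (y of any of ball_1, ball_2, ball_5, ball_6 in the frame of tray below -0.044 m and y of any of ball_3, ball_4, ball_7, ball_8 in the frame of tray below -0.044 m) or (y of any of ball_1, ball_2, ball_3, ball_4 in the frame of tray below -0.044 m and y of any of ball_5, ball_6, ball_7, ball_8 in the frame of tray below -0.044 m)) and (((y of ball_1 in the frame of tray between -0.044 and 0.044 m or y of ball_3 in the frame of tray between -0.044 and 0.044 m or y of ball_5 in the frame of tray between -0.044 and 0.044 m or y of ball_7 in the frame of tray between -0.044 and 0.044 m) and (y of ball_2 in the frame of tray between -0.044 and 0.044 m or y of ball_4 in the frame of tray between -0.044 and 0.044 m or y of ball_6 in the frame of tray between -0.044 and 0.044 m or y of ball_8 in the frame of tray between -0.044 and 0.044 m)) or ((y of ball_1 in the frame of tray between -0.044 and 0.044 m or y of ball_2 in the frame of tray between -0.044 and 0.044 m or y of ball_5 in the frame of tray between -0.044 and 0.044 m or y of ball_6 in the frame of tray between -0.044 and 0.044 m) and (y of ball_3 in the frame of tray between -0.044 and 0.044 m or y of ball_4 in the frame of tray between -0.044 and 0.044 m or y of ball_7 in the frame of tray between -0.044 and 0.044 m or y of ball_8 in the frame of tray between -0.044 and 0.044 m)) or ((y of ball_1 in the frame of tray between -0.044 and 0.044 m or y of ball_2 in the frame of tray between -0.044 and 0.044 m or y of ball_3 in the frame of tray between -0.044 and 0.044 m or y of ball_4 in the frame of tray between -0.044 and 0.044 m) and (y of ball_5 in the frame of tray between -0.044 and 0.044 m or y of ball_6 in the frame of tray between -0.044 and 0.044 m or y of ball_7 in the frame of tray between -0.044 and 0.044 m or y of ball_8 in the frame of tray between -0.044 and 0.044 m))) and ((y of any of ball_1, ball_3, ball_5, ball_7 in the frame of tray above 0.044 m and y of any of ball_2, ball_4, ball_6, ball_8 in the frame of tray above 0.044 m) or (y of any of ball_1, ball_2, ball_5, ball_6 in the frame of tray above 0.044 m and y of any of ball_3, ball_4, ball_7, ball_8 in the frame of tray above 0.044 m) or (y of any of ball_1, ball_2, ball_3, ball_4 in the frame of tray above 0.044 m and y of any of ball_5, ball_6, ball_7, ball_8 in the frame of tray above 0.044 m)) and height (world z) of each of dispenser_1, dispenser_2 below 0.006 m and angle between each of dispenser_1, dispenser_2's own z axis and vertical below 0.08 rad and linear speed of each of dispenser_1, dispenser_2 below 0.02 m/s); the robot touches nothing.
It fails at once if a gripper finger touches a ball (contact force between the fingers and ball_1 above 0.3 N or contact force between the fingers and ball_2 above 0.3 N or contact force between the fingers and ball_3 above 0.3 N or contact force between the fingers and ball_4 above 0.3 N or contact force between the fingers and ball_5 above 0.3 N or contact force between the fingers and ball_6 above 0.3 N or contact force between the fingers and ball_7 above 0.3 N or contact force between the fingers and ball_8 above 0.3 N).
It fails at once if a ball is dropped from high up (it moves faster than 1.65 m/s, as after a fall of about 130 mm) (linear speed of any of ball_1, ball_2, ball_3, ball_4, ball_5, ball_6, ball_7, ball_8 above 1.65 m/s).
It fails at once if the jar, bottle, brush or lid is moved by more than 25 mm (distance of any of jar, bottle, brush, jar_lid from where it was at the start of the episode above 0.025 m).
It also fails if it takes over 72 s, if anything falls off the work surface, if the arm or the gripper's body presses on something with over 40 N, if the wrist force passes 120 N, or if a joint passes its speed limit or range.

## Working session

There is one attempt and no reset: what is moved stays moved. The work goes in short steps, Python scripts to look and compute and a tool call to move; the robot and the scene stay as the last step left them, time stands still between calls to the robot, and variables do not carry over. Pictures are saved under pics/ and viewed, at most 10 in all, crops included, and the job is handed in when it is done.

Besides the shell and the picture viewer there is one more tool, called in YAML: its name, and indented under it one key for each argument. jog_arm: Moves the arm, as the interface text tells. Its arguments: {"type":"object","properties":{"increments":{"type":"array"},"grip_force":{"type":"number"}},"required":["increments"]}

```bash
mkdir -p pics; cat > h.py <<'E'
import numpy as np, cv2
from workcell import get_obs, optics, workorder, manip
from scipy.spatial.transform import Rotation as Rot
def cam(n):
    c=optics.camera(n); return c
def save(c,name,crop=None,s=1):
    im=c["color"][:,:,::-1]
    if crop: im=im[crop[1]:crop[3],crop[0]:crop[2]]
    cv2.imwrite("pics/"+name,cv2.resize(im,None,fx=s,fy=s,interpolation=cv2.INTER_CUBIC))
def ray(c,u,v):
    K=c["K"];d=np.array([(u-K[0,2])/K[0,0],(v-K[1,2])/K[1,1]]);x=d.copy()
    for _ in range(20): x=d/(1+c["k1"]*(x@x))
    return np.array([x[0],x[1],1.])
def onz(c,u,v,z):
    R=c["R"];o=-R.T@c["t"];d=R.T@ray(c,u,v);return o+d*(z-o[2])/d[2]
def dep(c,u,v):
    d=c["depth"][int(v),int(u)];return c["R"].T@(ray(c,u,v)*d-c["t"])
def cloud(c):
    K=c["K"];h,w=c["depth"].shape;u,v=np.meshgrid(np.arange(w),np.arange(h))
    d=np.stack([(u-K[0,2])/K[0,0],(v-K[1,2])/K[1,1]],-1);x=d.copy()
    for _ in range(20): x=d/(1+c["k1"]*(x**2).sum(-1,keepdims=True))
    p=np.concatenate([x,np.ones((h,w,1))],-1)*c["depth"][...,None]
    return (p-c["t"])@c["R"]
E
python3 - <<'E'
from h import *
print(get_obs(),manip.tip_extent)
for n in("top","side"):
    c=cam(n);save(c,n+"0.png",s=1.5);print(n,c["K"],c["k1"],-c["R"].T@c["t"])
    np.savez(n+"0.npz",**c)
E
```

```text
{'clock': 0.0, 'joint_pos': array([ 1.24740431,  0.33288633, -0.06468961,  1.4609464 ,  0.02156674,
        1.34987573, -0.08851866]), 'joint_velocities': array([ 0.00051935, -0.00103409, -0.00114585,  0.00076923,  0.00019247,
       -0.00159721, -0.00046705]), 'tau': array([-4.69215945e-05, -6.25453091e+01,  4.91329946e-02, -3.91603553e+01,
        1.61587849e-02,  1.00898783e-02,  3.39737778e-05]), 'position': array([ 0.18505623, -0.59656442,  0.21570444]), 'ee_rot': array([ 9.88712673e-01,  1.49822376e-01, -1.24287153e-04, -7.00094507e-04]), 'ft_force': array([-0.3480871 ,  0.80150308, -0.40851989]), 'torque': array([-0.04013605,  0.0505263 , -0.01318384]), 'grasp_force': 0.0, 'grip_width': 0.9993758396444408} 0.025
top [[406.56354605   0.         256.78731651]
 [  0.         406.56354605 191.37320492]
 [  0.           0.           1.        ]] -0.07443064396240288 [ 0.2955765  -0.00680064  1.2320227 ]
side [[426.08339478   0.         266.24926286]
 [  0.         426.08339478 192.56217376]
 [  0.           0.           1.        ]] -0.1644714912444032 [-0.35789486  0.7846957   0.81981836]
```

View pics/top0.png

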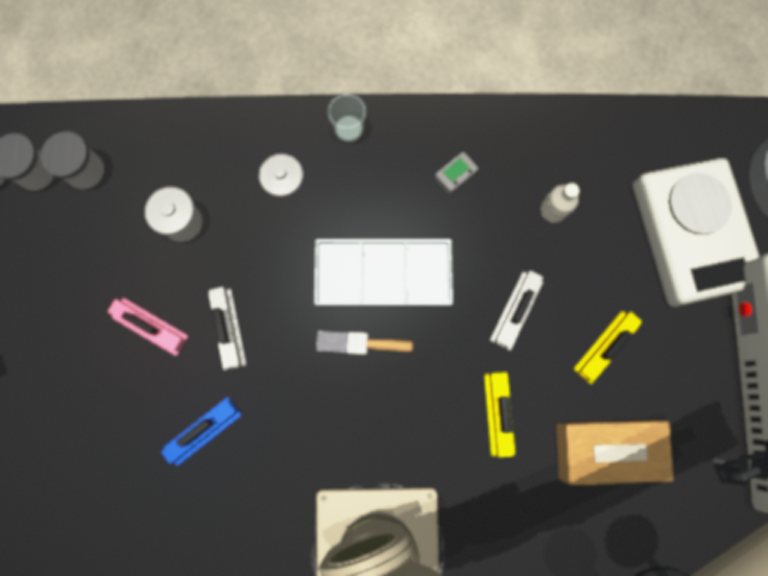

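View pics/side0.png

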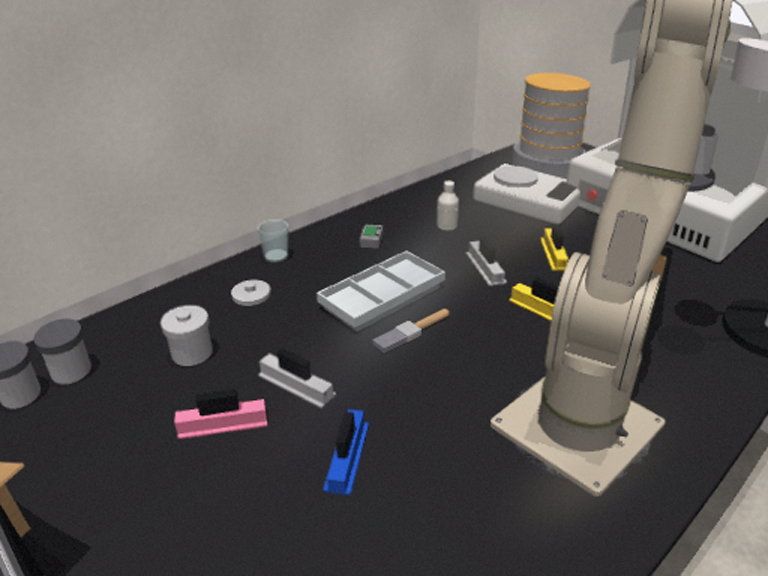

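The top view has +x up and +y to the left. The tray is at about (384,272), with silver dispensers at (227,328) and (517,310). I'll measure them next and find the mouth ends.

```bash
python3 - <<'E'
from h import *
t=np.load("top0.npz");P=cloud(t)
t=dict(t)
print("tray",[onz(t,u/1.5,v/1.5,.044).round(4) for u,v in((315,240),(452,240),(452,305),(315,305))])
u,v=np.meshgrid(np.arange(512),np.arange(384))
for nm,(a,b,c_,d) in dict(L=(200,280,250,375),R=(485,265,548,355)).items():
    m=(u>a/1.5)&(u<c_/1.5)&(v>b/1.5)&(v<d/1.5)
    for zl,zh in((.06,.085),(.022,.04),(.003,.015)):
        q=P[m&(P[...,2]>zl)&(P[...,2]<zh)]
        if len(q)<5: print(nm,zl,len(q));continue
        r=cv2.minAreaRect((q[:,:2]*1000).astype(np.float32))
        w,vv=np.linalg.eigh(np.cov(q[:,:2].T));print(nm,zl,len(q),r,q.mean(0).round(4),"yaw",np.degrees(np.arctan2(*vv[::-1,1])).round(1))
im=t["color"][:,:,::-1]
A=cv2.resize(im[180:255,130:172],None,fx=8,fy=8,interpolation=cv2.INTER_CUBIC);B=cv2.resize(im[172:247,322:368],None,fx=8,fy=8,interpolation=cv2.INTER_CUBIC)
cv2.imwrite("pics/AB.png",np.hstack([A,B]))
c=dict(np.load("side0.npz"));im=c["color"][:,:,::-1]
A=cv2.resize(im[225:275,165:230],None,fx=6,fy=6,interpolation=cv2.INTER_CUBIC);B=cv2.resize(im[150:200,300:365],None,fx=6,fy=6,interpolation=cv2.INTER_CUBIC)
cv2.imwrite("pics/CD.png",np.hstack([A,B]))
E
```

```text
tray [array([0.6039, 0.1135, 0.044 ]), array([ 0.601 , -0.1617,  0.044 ]), array([ 0.4689, -0.1573,  0.044 ]), array([0.4721, 0.1127, 0.044 ])]
L 0.06 154 ((432.3789978027344, 295.8870849609375), (70.3185806274414, 17.395978927612305), 12.609878540039062) [0.4316 0.295  0.0704] yaw -166.8
L 0.022 377 ((432.7062072753906, 295.8977966308594), (159.892578125, 29.51005744934082), 12.981646537780762) [0.4294 0.2924 0.031 ] yaw -167.4
L 0.003 236 ((436.5561828613281, 298.88592529296875), (187.77024841308594, 98.89603424072266), 2.1669182777404785) [0.4332 0.2888 0.0053] yaw -176.8
R 0.06 144 ((462.73187255859375, -293.6031188964844), (16.535411834716797, 70.30078887939453), 61.43545150756836) [ 0.4621 -0.2926  0.0715] yaw 152.0
R 0.022 339 ((462.42230224609375, -293.7642822265625), (28.74728775024414, 159.08151245117188), 61.84963607788086) [ 0.4598 -0.2894  0.0319] yaw 152.6
R 0.003 395 ((464.7525329589844, -296.044189453125), (128.5376739501953, 187.3388671875), 87.3186264038086) [ 0.4625 -0.2942  0.0049] yaw 165.0
```

View pics/AB.png

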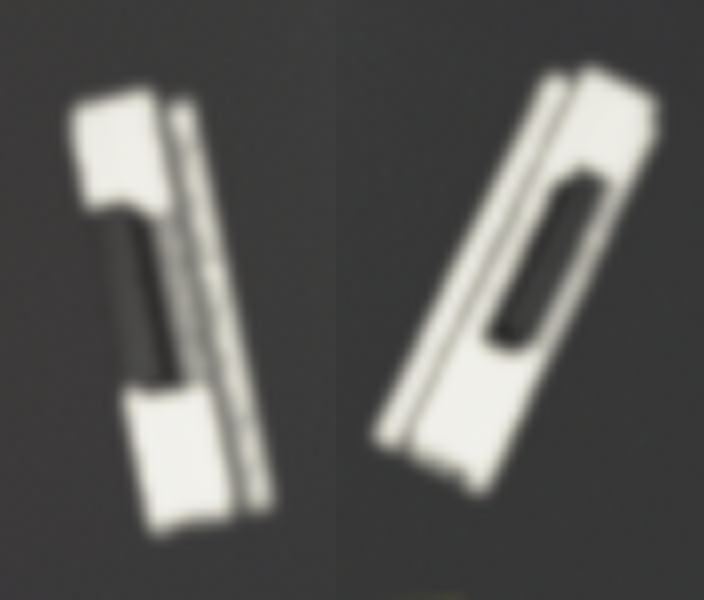

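View pics/CD.png

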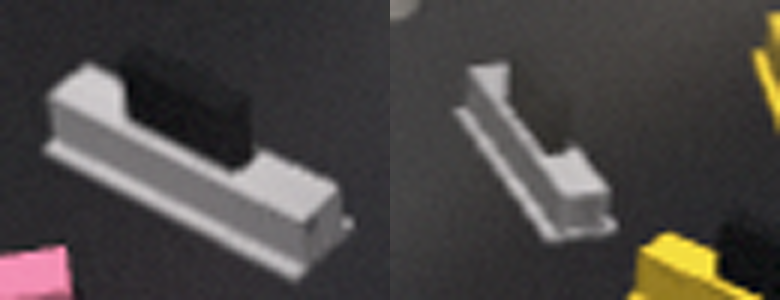

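The crops don't show clearly which ends are the mouths: the near ends look plain grey, with a small notch in the cover's edge. The side depth at the near end faces should settle it.

```bash
python3 - <<'E'
from h import *
np.set_printoptions(linewidth=200,suppress=True)
for nm in("side","top"):
  c=dict(np.load(nm+"0.npz"));P=cloud(c);g=c["color"].mean(-1)
  for n,(x,y,yaw) in dict(L=(.4325,.2959,12.8),R=(.4625,-.2937,-28.2)).items():
    a=np.radians(yaw);d=P-[x,y,0];X=d[...,0]*np.cos(a)+d[...,1]*np.sin(a);Y=-d[...,0]*np.sin(a)+d[...,1]*np.cos(a);Z=P[...,2]
    for s in(-1,1):
      m=(abs(Y)<.014)&(Z>.003)&(Z<.029)&(s*X>.03)&(s*X<.1)
      print(nm,n,s,[tuple(int(k) for k in (1000*X[i],1000*Y[i],1000*Z[i],g[i])) for i in zip(*np.nonzero(m))][:45])
E
```

```text
side L -1 [(-52, 1, 28, 192), (-52, 6, 28, 193), (-75, -4, 27, 97), (-76, -8, 25, 93), (-76, 0, 28, 99), (-76, -4, 25, 101), (-77, -7, 23, 92), (-75, 3, 26, 101), (-71, -4, 18, 101), (-74, -5, 19, 100), (-77, -6, 20, 91), (-75, 8, 26, 81), (-67, -4, 12, 100), (-69, -6, 12, 99), (-74, -4, 16, 103), (-76, -7, 15, 99), (-67, 3, 15, 72), (-67, 0, 11, 77), (-67, -3, 9, 100), (-69, -6, 8, 101), (-75, -4, 13, 101), (-77, -5, 13, 99), (-67, 4, 12, 74), (-65, -2, 5, 88), (-67, -4, 5, 99), (-68, -7, 3, 101), (-74, -4, 8, 100), (-77, -5, 9, 97), (-77, -9, 6, 98), (-69, 6, 10, 91), (-67, 0, 5, 95), (-72, -1, 6, 104), (-76, -2, 7, 96), (-76, -6, 4, 95), (-75, 13, 16, 95), (-70, 4, 6, 97), (-73, 3, 7, 98), (-77, 4, 9, 105), (-76, -1, 5, 90), (-77, -4, 3, 78), (-75, 9, 8, 100), (-78, 9, 10, 94), (-75, 10, 6, 100), (-76, 7, 3, 87), (-78, 5, 4, 67)]
side L 1 [(82, -5, 28, 178), (69, 12, 28, 185), (53, 12, 28, 186), (51, 10, 28, 196), (97, 13, 4, 41), (90, 12, 3, 66)]
side R -1 [(-35, -6, 28, 197), (-76, -8, 27, 119), (-50, -6, 7, 104), (-63, -3, 16, 95), (-70, -4, 20, 91), (-74, -5, 22, 91), (-82, -6
[... 2905 characters left out ...]
5, 175), (-77, 1, 5, 151), (-76, -1, 7, 166), (-78, 0, 28, 186), (-73, -11, 28, 234), (-85, 10, 3, 55), (-78, -2, 4, 124), (-77, -5, 4, 144), (-76, -7, 8, 158), (-78, -7, 28, 176), (-79, -10, 16, 131), (-77, -13, 17, 173), (-93, 13, 3, 55), (-92, 10, 5, 55), (-86, 0, 4, 55), (-81, -11, 3, 76), (-95, 9, 3, 54)]
top R 1 [(97, 8, 4, 55), (99, 5, 3, 54), (98, -1, 7, 55), (87, 13, 4, 97), (88, 10, 3, 121), (91, 5, 3, 101), (89, 3, 3, 159), (96, -9, 3, 58), (97, -12, 5, 55), (80, 13, 3, 153), (74, 13, 14, 181), (67, 7, 28, 231), (61, 13, 23, 196), (60, 13, 11, 187), (54, 11, 28, 222), (54, -5, 25, 233), (57, -13, 28, 226), (39, 13, 11, 188), (38, 10, 27, 221), (34, 13, 20, 190), (32, 13, 10, 187)]
```

Both mouths face the robot. In the side view the depth readings go in past the near end faces on both dispensers. On the left one they stop at a dark object about 67 mm from the middle, probably a ball, so I'll heft the left one first.

```bash
cat >> h.py <<'E'
def tool(yaw,tilt=0):
    # dispenser attitude: yaw (deg), tilt>0 lowers the mouth; tool x along dispenser x, z down
    D=Rot.from_euler("ZY",[yaw,-tilt],degrees=True)
    return D*Rot.from_euler("X",180,degrees=True),D
def step(p0,R0,p1,R1,n=""):
    d=R0.inv().apply(np.array(p1)-p0);w=(R0.inv()*R1).as_rotvec()
    print(n,d.round(4),w.round(4),"mm",round(1e3*np.linalg.norm(d)),"deg",round(np.degrees(np.linalg.norm(w)),1))
def chain(wps):
    o=get_obs();p,R=o["position"],Rot.from_quat(o["ee_rot"])
    for i,(q,S) in enumerate(wps): step(p,R,q,S,i);p,R=np.array(q),S
E
python3 - <<'E'
from h import *
T,_=tool(12.8)
chain([((.34,-.46,.26),tool(12.8)[0]),((.47,-.3,.26),T),((.5,-.1,.26),T),((.5,.1,.24),T),((.4325,.296,.20),T),((.4325,.2959,.064),T)])
E
```

```text
0 [ 0.1885 -0.0846 -0.0441] [-0.0013  0.0001  0.0774] mm 211 deg 4.4
1 [ 0.1622 -0.1272 -0.    ] [0. 0. 0.] mm 206 deg 0.0
2 [ 0.0736 -0.1884 -0.    ] [0. 0. 0.] mm 202 deg 0.0
3 [ 0.0443 -0.195   0.02  ] [0. 0. 0.] mm 201 deg 0.0
4 [-0.0224 -0.2061  0.04  ] [0. 0. 0.] mm 211 deg 0.0
5 [-0.00e+00  1.00e-04  1.36e-01] [0. 0. 0.] mm 136 deg 0.0
```

jog_arm:
  increments:
    - [0.04,-0.017,-0.009,0,0,0.0774,1]
    - [0.077,-0.034,-0.018,0,0,0.0774,1]
    - [0.113,-0.051,-0.027,0,0,0.0774,1]
    - [0.15,-0.068,-0.036,0,0,0.0774,1]
    - [0.186,-0.085,-0.044,0,0,0.0774,1]

```text
clock: 0.52
position: [0.3381, -0.4597, 0.2606]
ee_rot: [0.994, 0.111, -0.0, -0.0]
ft_force: [1.1, -1.4, 0.4]
grip_width: 0.998
grasp_force: 0.0
```

jog_arm:
  increments:
    - [0.032,-0.025,0,0,0,0,1]
    - [0.065,-0.051,0,0,0,0,1]
    - [0.097,-0.076,0,0,0,0,1]
    - [0.13,-0.102,0,0,0,0,1]
    - [0.162,-0.127,0,0,0,0,1]

```text
clock: 0.93
position: [0.4677, -0.2996, 0.2602]
ee_rot: [0.994, 0.111, -0.0, 0.0]
ft_force: [0.4, -0.9, -0.3]
grip_width: 0.996
grasp_force: 0.0
```

jog_arm:
  increments:
    - [0.015,-0.038,0,0,0,0,1]
    - [0.03,-0.075,0,0,0,0,1]
    - [0.044,-0.113,0,0,0,0,1]
    - [0.059,-0.15,0,0,0,0,1]
    - [0.074,-0.188,0,0,0,0,1]

```text
clock: 1.35
position: [0.4971, -0.1, 0.2602]
ee_rot: [0.994, 0.111, -0.0, 0.0]
ft_force: [1.9, -0.5, 1.2]
grip_width: 0.998
grasp_force: 0.0
```

jog_arm:
  increments:
    - [0.009,-0.039,0.004,0,0,0,1]
    - [0.018,-0.078,0.008,0,0,0,1]
    - [0.027,-0.117,0.012,0,0,0,1]
    - [0.036,-0.156,0.016,0,0,0,1]
    - [0.044,-0.195,0.02,0,0,0,1]

```text
clock: 1.77
position: [0.4966, 0.0999, 0.2401]
ee_rot: [0.994, 0.111, 0.0, 0.0]
ft_force: [0.6, 0.4, -0.2]
grip_width: 1.001
grasp_force: 0.0
```

jog_arm:
  increments:
    - [-0.004,-0.04,0.006,0,0,0,1]
    - [-0.01,-0.08,0.012,0,0,0,1]
    - [-0.014,-0.12,0.02,0,0,0,1]
    - [-0.018,-0.16,0.03,0,0,0,1]
    - [-0.022,-0.2,0.036,0,0,0,1]

```text
clock: 2.18
position: [0.4301, 0.2895, 0.2034]
ee_rot: [0.994, 0.111, -0.0, 0.0]
ft_force: [1.4, 0.1, -0.3]
grip_width: 1.002
grasp_force: 0.0
```

jog_arm:
  increments:
    - [0,-0.006,0,0,0,0,1]
    - [0,-0.006,0,0,0,0,1]
    - [0,-0.006,0,0,0,0,1]

```text
clock: 2.43
position: [0.4298, 0.2941, 0.204]
ee_rot: [0.994, 0.112, -0.0, 0.0]
ft_force: [-0.1, -0.1, -0.3]
grip_width: 0.999
grasp_force: 0.0
```

```bash
python3 - <<'E'
from h import *
T,_=tool(12.8)
o=get_obs();print(o["position"],o["ft_force"],o["joint_pos"],o["clock"])
chain([((.4325,.2959,.064),T)])
E
```

```text
[0.42975147 0.29413031 0.20395818] [-0.08168257 -0.1018449  -0.34621096] [ 0.05916829  0.19429518 -0.82806708  1.71655716  0.14817531  1.29643014
 -2.14626721] 2.4333
0 [ 0.0032 -0.0012  0.14  ] [0.0003 0.0007 0.0011] mm 140 deg 0.1
```

jog_arm:
  increments:
    - [0.003,-0.001,0.04,0,0,0,1]
    - [0.003,-0.001,0.075,0,0,0,1]
    - [0.003,-0.001,0.105,0,0,0,1]
    - [0.003,-0.001,0.128,0,0,0,1]
    - [0.003,-0.001,0.14,0,0,0,1]

```text
clock: 2.85
position: [0.4324, 0.293, 0.0614]
ee_rot: [0.994, 0.11, -0.002, 0.001]
ft_force: [-0.5, -1.0, -1.0]
grip_width: 0.998
grasp_force: 0.0
```

jog_arm:
  increments:
    - [0,0,0,0,0,0,-1]
    - [0,0,0,0,0,0,-1]
    - [0,0,0,0,0,0,-1]
    - [0,0,0,0,0,0,-1]
    - [0,0,0,0,0,0,-1]
  grip_force: 80

```text
clock: 3.27
position: [0.4335, 0.2961, 0.0656]
ee_rot: [0.994, 0.111, 0.001, -0.0]
ft_force: [-0.0, 0.1, -0.4]
grip_width: 0.298
grasp_force: 0.0
```

jog_arm:
  increments:
    - [0,0,0,0,0,0,-1]
    - [0,0,0,0,0,0,-1]
    - [0,0,0,0,0,0,-1]
    - [0,0,0,0,0,0,-1]

```text
clock: 3.6
position: [0.4328, 0.2958, 0.0644]
ee_rot: [0.994, 0.111, 0.0, 0.0]
ft_force: [-0.3, 0.5, 0.3]
grip_width: 0.0
grasp_force: 0.0
```

The fingers closed on nothing, so I'll look.

```bash
python3 - <<'E'
from h import *
c=cam("side");s=cam("top")
a=cv2.resize(c["color"][190:300,130:260,::-1],(520,440));b=cv2.resize(s["color"][175:265,110:180,::-1],(280,360));b=cv2.copyMakeBorder(b,0,80,0,0,0)
cv2.imwrite("pics/g1.png",np.hstack([a,b]));o=get_obs();print(o["grip_width"],o["grasp_force"],o["position"])
P=cloud(c);
E
```

```text
-0.000636521314561725 0.0 [0.43269992 0.29575502 0.06433003]
```

View pics/g1.png

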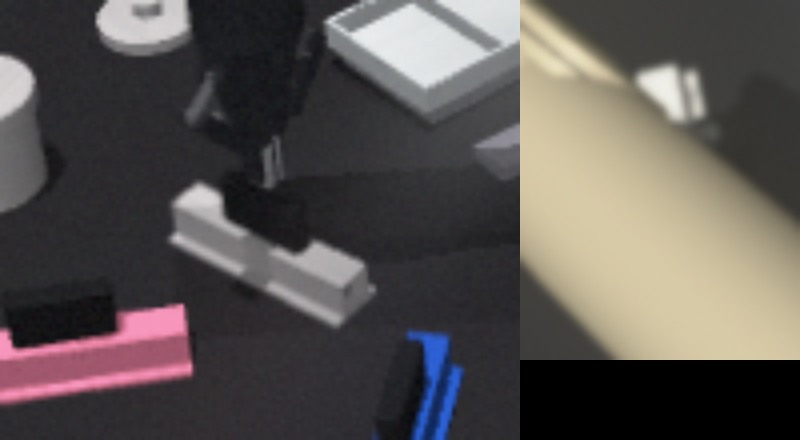

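```bash
python3 - <<'E'
from h import *
c=cam("side");P=cloud(c);P0=cloud(dict(np.load("side0.npz")))
for u,v in((196,228),(197,230),(198,233),(200,228),(192,238),(196,242),(200,245)): print(u,v,P[v,u].round(3),P0[v,u].round(3))
m=(P0[...,2]>.05)&(P0[...,2]<.085)&(abs(P0[...,0]-.43)<.08)&(abs(P0[...,1]-.296)<.06)
q=P0[m];print(len(q),q.mean(0),cv2.minAreaRect((q[:,:2]*1000).astype(np.float32)))
m=(P[...,2]>.033)&(P[...,2]<.15)&(abs(P[...,0]-.43)<.08)&(abs(P[...,1]-.296)<.06)
q=P[m]
for z in np.arange(.04,.15,.015):
    k=q[abs(q[:,2]-z)<.0075];print(z.round(3),len(k),k.min(0).round(3),k.max(0).round(3))
print(P[155,395-0], get_obs()["position"])
E
```

```text
196 228 [0.424 0.3   0.11 ] [0.541 0.227 0.003]
197 230 [0.42  0.3   0.105] [0.532 0.23  0.002]
198 233 [0.421 0.297 0.092] [ 0.521  0.235 -0.001]
200 228 [0.427 0.285 0.1  ] [0.535 0.216 0.001]
192 238 [0.436 0.309 0.073] [0.435 0.309 0.073]
196 242 [0.419 0.308 0.068] [0.42  0.308 0.067]
200 245 [0.404 0.306 0.065] [0.407 0.304 0.063]
215 [0.42784493 0.30431565 0.06549557] ((432.6161804199219, 302.37457275390625), (74.68498229980469, 19.21466064453125), 13.09919261932373)
0.04 134 [0.353 0.274 0.033] [0.505 0.334 0.047]
0.055 85 [0.397 0.288 0.048] [0.465 0.318 0.062]
0.07 129 [0.398 0.288 0.063] [0.468 0.317 0.077]
0.085 28 [0.416 0.286 0.079] [0.436 0.312 0.092]
0.1 47 [0.418 0.284 0.093] [0.438 0.313 0.107]
0.115 34 [0.416 0.282 0.108] [0.431 0.311 0.122]
0.13 93 [0.412 0.261 0.123] [0.441 0.33  0.137]
0.145 95 [0.409 0.248 0.138] [0.445 0.346 0.15 ]
[0.02600118 0.03614718 0.39174986] [0.43269369 0.2957858  0.06430374]
```

```bash
python3 - <<'E'
from h import *
np.set_printoptions(linewidth=200,suppress=True)
c=cam("side");P=cloud(c);P0=cloud(dict(np.load("side0.npz")))
for v in range(220,246): print(v,*["%d,%d,%d|%d "%(*(1000*P[v,u]),c["color"][v,u].mean()) for u in range(193,203,1)])
E
```

```text
220 413,312,148|31  413,309,147|23  412,307,146|28  418,300,139|18  426,291,131|32  422,291,132|30  422,288,131|23  422,284,129|30  423,281,127|31  562,187,1|44 
221 417,310,142|27  412,310,144|30  418,303,138|29  418,300,136|28  422,294,131|31  425,289,126|27  418,291,132|27  423,285,126|28  421,283,126|35  562,188,-1|45 
222 418,309,138|26  417,307,137|30  420,302,133|28  422,298,130|26  423,294,127|32  422,292,126|26  420,290,127|28  421,286,124|23  563,192,-3|42  556,192,0|45 
223 419,309,134|30  418,307,133|35  420,303,130|29  420,300,129|30  421,296,125|25  422,292,123|29  421,289,122|31  422,286,120|32  556,197,-1|42  554,194,-1|44 
224 422,308,128|28  418,307,130|30  418,304,128|27  419,300,126|26  421,296,123|26  425,290,117|62  428,285,113|66  429,281,110|39  549,201,0|46  545,200,1|45 
225 421,309,126|29  417,308,128|28  420,303,124|26  417,302,124|24  417,299,123|31  422,293,117|75  420,291,116|95  430,281,106|45  545,204,0|45  545,201,-1|43 
226 422,308,121|28  420,307,122|28  418,305,122|29  421,300,118|45  421,297,116|55  419,295,116|58  422,290,111|92  428,283,104|45 
[... 2266 characters left out ...]
304,69|20  415,303,71|25  414,301,70|24  409,300,73|31  406,299,74|23  404,297,74|24 
242 434,308,58|27  427,309,64|22  421,309,68|18  421,306,66|20  416,306,68|28  412,305,71|28  411,303,70|28  407,302,71|31  404,301,73|28  401,299,73|35 
243 433,309,56|22  426,310,61|22  425,307,60|22  424,304,59|25  416,306,65|24  415,304,64|25  414,301,63|29  405,304,70|33  402,302,71|27  399,301,72|34 
244 435,308,51|15  427,310,57|27  424,308,57|21  422,306,58|17  418,306,60|23  413,305,63|26  409,304,64|31  406,303,66|23  403,302,67|25  401,300,67|25 
245 434,309,48|25  427,310,53|26  424,309,54|24  420,308,56|23  419,305,55|28  414,305,58|24  414,302,57|24  408,303,61|29  405,301,61|32  400,301,65|29
```

The shut fingertips are at z≈0.082 m, just above the handle top at 0.072 m. That puts the reported z about 43 mm below the true height. I'll open, go 40 mm lower while watching the force, and grip.

jog_arm:
  increments:
    - [0,0,0,0,0,0,1]
    - [0,0,0,0,0,0,1]
    - [0,0,0,0,0,0,1]
    - [0,0,0,0,0,0,1]
    - [0,0,0,0,0,0,1]

```text
clock: 4.22
position: [0.4327, 0.2958, 0.0643]
ee_rot: [0.994, 0.111, 0.0, 0.0]
ft_force: [0.4, 0.5, 0.4]
grip_width: 0.708
grasp_force: 0.0
```

jog_arm:
  increments:
    - [0,0,0,0,0,0,1]
    - [0,0,0,0,0,0,1]
    - [0,0,0.012,0,0,0,1]
    - [0,0,0.025,0,0,0,1]
    - [0,0,0.025,0,0,0,1]

```text
clock: 4.63
position: [0.4313, 0.2945, 0.0362]
ee_rot: [0.994, 0.111, -0.002, 0.001]
ft_force: [-0.3, -0.3, 0.0]
grip_width: 0.998
grasp_force: 0.0
```

jog_arm:
  increments:
    - [0,0,0.008,0,0,0,1]
    - [0,0,0.015,0,0,0,1]
    - [0,0,0.015,0,0,0,1]

```text
clock: 4.88
position: [0.432, 0.2952, 0.0227]
ee_rot: [0.994, 0.111, -0.001, 0.0]
ft_force: [-0.2, -0.1, -0.0]
grip_width: 1.0
grasp_force: 0.0
```

jog_arm:
  increments:
    - [0,0,0,0,0,0,-1]
    - [0,0,0,0,0,0,-1]
    - [0,0,0,0,0,0,-1]
    - [0,0,0,0,0,0,-1]
    - [0,0,0,0,0,0,-1]
  grip_force: 80

```text
clock: 5.3
position: [0.4329, 0.2958, 0.0246]
ee_rot: [0.994, 0.111, 0.0, 0.0]
ft_force: [0.4, 0.4, 0.7]
grip_width: 0.298
grasp_force: 0.0
```

jog_arm:
  increments:
    - [0,0,0,0,0,0,-1]
    - [0,0,0,0,0,0,-1]
    - [0,0,0,0,0,0,-1]

```text
clock: 5.55
position: [0.4325, 0.2957, 0.0242]
ee_rot: [0.994, 0.112, -0.0, 0.0]
ft_force: [-1.4, 0.1, -0.8]
grip_width: 0.181
grasp_force: 79.4
```

jog_arm:
  increments:
    - [0,0,-0.01,0,0,0,-1]
    - [0,0,-0.03,0,-0.03,0,-1]
    - [0,0,-0.06,0,-0.08,0,-1]
    - [0,0,-0.09,0,-0.13,0,-1]
    - [0,0,-0.11,0,-0.17,0,-1]

```text
clock: 5.97
position: [0.4332, 0.2959, 0.1376]
ee_rot: [0.99, 0.111, -0.085, 0.009]
ft_force: [1.5, 1.0, -4.8]
grip_width: 0.176
grasp_force: 78.9
```

jog_arm:
  increments:
    - [0,0,0,0,0,0,-1]
    - [0,0,0,0,0,0,-1]
    - [0,0,0,0,0,0,-1]

```text
clock: 6.22
position: [0.432, 0.2952, 0.1331]
ee_rot: [0.99, 0.111, -0.085, 0.01]
ft_force: [-0.9, 0.3, -5.5]
grip_width: 0.178
grasp_force: 78.8
```

```bash
python3 - <<'E'
from h import *
c=cam("side");o=get_obs();save(c,"lift.png",(100,120,300,290),3.5)
print({k:np.round(o[k],3) for k in("position","ee_rot","ft_force","torque","joint_pos","grasp_force")})
print([x for x in dir(manip) if x[0]!="_"])
T=tool(0,-10)[0]
chain([((.55,.22,.2),tool(8,-10)[0]),((.63,.066,.2),T)])
E
```

```text
{'position': array([0.432, 0.295, 0.133]), 'ee_rot': array([ 0.99 ,  0.111, -0.085,  0.01 ]), 'ft_force': array([-0.701, -0.139, -4.257]), 'torque': array([ 0.109, -0.278,  0.035]), 'joint_pos': array([ 0.   ,  0.41 , -0.793,  1.661,  0.206,  1.34 , -2.181]), 'grasp_force': np.float64(78.85)}
['MotionError', 'tip_extent']
0 [ 0.0859  0.0996 -0.0829] [ 0.0156 -0.0032  0.0829] mm 155 deg 4.8
1 [ 0.0569  0.1636 -0.01  ] [0.0242 0.     0.1375] mm 174 deg 8.0
```

View pics/lift.png

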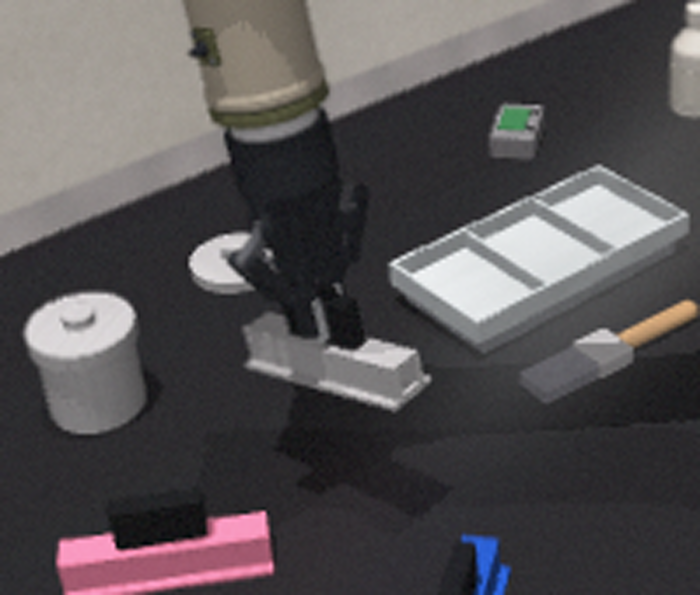

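It weighs about 5 N (0.48 kg), so this is the loaded one. I'm carrying it to bay 3 with the mouth up.

jog_arm:
  increments:
    - [0.01,0.012,-0.012,0.002,0,0.01,-1]
    - [0.028,0.033,-0.028,0.005,0,0.03,-1]
    - [0.047,0.055,-0.046,0.009,0,0.05,-1]
    - [0.067,0.077,-0.065,0.012,-0.002,0.067,-1]
    - [0.086,0.1,-0.083,0.0156,-0.003,0.083,-1]

```text
clock: 6.68
position: [0.5514, 0.2191, 0.201]
ee_rot: [0.994, 0.069, -0.087, 0.006]
ft_force: [0.8, 0.5, -5.2]
grip_width: 0.178
grasp_force: 78.9
```

jog_arm:
  increments:
    - [0.012,0.035,-0.002,0.005,0,0.028,-1]
    - [0.024,0.07,-0.004,0.01,0,0.058,-1]
    - [0.036,0.105,-0.006,0.015,0,0.088,-1]
    - [0.048,0.14,-0.008,0.02,0,0.115,-1]
    - [0.057,0.164,-0.01,0.024,0,0.137,-1]

```text
clock: 7.1
position: [0.6316, 0.0612, 0.1995]
ee_rot: [0.996, -0.002, -0.087, 0.001]
ft_force: [0.2, -1.3, -4.8]
grip_width: 0.175
grasp_force: 78.9
```

jog_arm:
  increments:
    - [0,0,0,0,0.04,0,-1]
    - [0,0,0,0,0.08,0,-1]
    - [0,0,0,0,0.1,0,-1]
    - [0,0,0,0,0.1,0,-1]

```text
clock: 7.43
position: [0.6299, 0.0659, 0.2004]
ee_rot: [0.999, 0.0, -0.037, -0.0]
ft_force: [-0.3, 0.1, -4.0]
grip_width: 0.177
grasp_force: 79.1
```

```bash
cat >> h.py <<'E'
def fit(c,z0=.055):
    # dispenser pose from the cloud of one camera: light points above tray, near the tool; residual of A/B hypotheses
    o=get_obs();p=o["position"];S=Rot.from_quat(o["ee_rot"]);D=S*Rot.from_euler("X",180,degrees=True)
    P=cloud(c);m=(c["color"].mean(-1)>60)&(np.linalg.norm(P-p,axis=-1)<.13)&(P[...,2]>z0)
    return P[m],p,D
E
python3 - <<'E'
from h import *
o=get_obs();print({k:np.round(o[k],3) for k in("position","ee_rot","ft_force","joint_pos")})
for n in("side","top"):
    c=cam(n);q,p,D=fit(c,.1);L=D.inv().apply(q-p)
    L=L[(abs(L[:,1])<.03)&(abs(L[:,0])<.11)&(L[:,2]<.02)]
    print(n,len(L),"tilt,yaw",np.degrees(D.as_euler("ZYX")).round(1))
    print(" x",np.percentile(L[:,0],[1,3,50,97,99]).round(3) if len(L) else 0," y",np.percentile(L[:,1],[2,50,98]).round(3)," z",np.percentile(L[:,2],[1,10,25,50,75,90]).round(3))
    s=L[L[:,0]<-.045];h,e=np.histogram(s[:,0],12);print(h,e.round(3));h,e=np.histogram(s[:,2],12);print(h,e.round(3))
save(c,"t3.png",(130,130,330,280),3.5)
E
```

```text
{'position': array([0.63 , 0.066, 0.2  ]), 'ee_rot': array([ 0.999,  0.   , -0.037, -0.   ]), 'ft_force': array([-0.329,  0.085, -3.973]), 'joint_pos': array([ 0.275,  0.49 , -0.631,  1.356,  0.261,  1.455, -1.918])}
side 510 tilt,yaw [0.  4.3 0. ]
 x [-0.079 -0.078 -0.021  0.076  0.081]  y [-0.012  0.015  0.025]  z [-0.023 -0.019 -0.017 -0.005  0.008  0.01 ]
[ 9 40 20 20  9 23  7 13 10 14 10 11] [-0.081 -0.078 -0.075 -0.072 -0.069 -0.066 -0.063 -0.06  -0.057 -0.054
 -0.051 -0.048 -0.045]
[12 28 22 14 11 10 13  8  9  8 30 21] [-0.024 -0.021 -0.018 -0.015 -0.012 -0.009 -0.006 -0.003 -0.     0.003
  0.006  0.009  0.012]
top 64 tilt,yaw [0.  4.3 0. ]
 x [-0.079 -0.079 -0.071 -0.04  -0.036]  y [0.007 0.015 0.021]  z [-0.025 -0.023 -0.021 -0.019  0.005  0.008]
[13 10  7  6  4  2  3  3  3  2  2  2] [-0.08  -0.077 -0.074 -0.071 -0.069 -0.066 -0.063 -0.061 -0.058 -0.055
 -0.053 -0.05  -0.047]
[12 17  5  3  1  1  0  0  1  2 11  4] [-0.025 -0.022 -0.019 -0.016 -0.013 -0.01  -0.007 -0.004 -0.001  0.002
  0.005  0.009  0.012]
```

```bash
python3 - <<'E'
from h import *
chain([((.64,.066,.115),tool(0,4)[0])])
E
```

```text
0 [ 0.016  -0.0003  0.0846] [-0.0005  0.145   0.0003] mm 86 deg 8.3
```

View pics/t3.png

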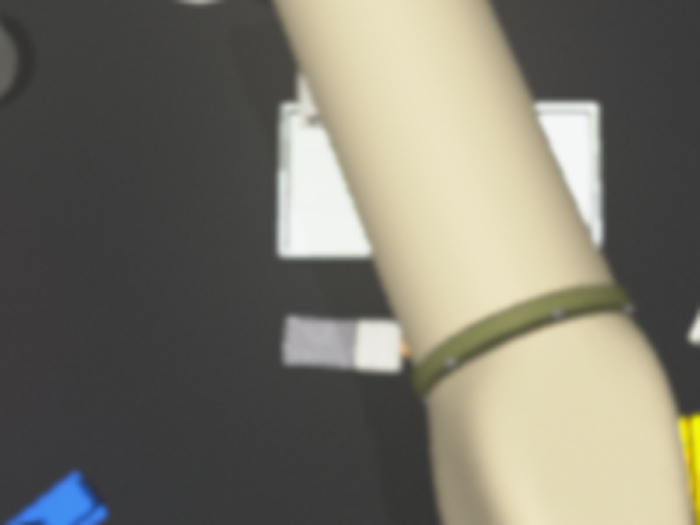

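The arm hides most of the tray from the top camera. The mouth shows at about (312,120), over bay 3, so I'll count with the side camera. Lowering now, then the first tilt pulse.

jog_arm:
  increments:
    - [0.003,0,0.02,0,0.03,0,-1]
    - [0.007,0,0.04,0,0.06,0,-1]
    - [0.01,0,0.06,0,0.09,0,-1]
    - [0.014,0,0.077,0,0.12,0,-1]
    - [0.016,0,0.085,0,0.145,0,-1]

```text
clock: 7.95
position: [0.6394, 0.0656, 0.112]
ee_rot: [0.999, 0.0, 0.034, -0.0]
ft_force: [-0.2, -0.4, -3.9]
grip_width: 0.176
grasp_force: 79.1
```

jog_arm:
  increments:
    - [0,0,0,0,0,0,-1]
    - [0,0,0,0,0,0,-1]

```text
clock: 8.12
position: [0.6403, 0.0658, 0.1149]
ee_rot: [0.999, 0.0, 0.035, -0.0]
ft_force: [-0.0, -0.1, -4.4]
grip_width: 0.174
grasp_force: 79.1
```

```bash
python3 - <<'E'
from h import *
o=get_obs();print({k:np.round(o[k],3) for k in("position","ee_rot","ft_force","joint_pos","clock")})
c=cam("side");q,p,D=fit(c,.06);L=D.inv().apply(q-p);L=L[(abs(L[:,1])<.03)&(abs(L[:,0])<.11)&(L[:,2]<.02)]
print(" x",np.percentile(L[:,0],[1,3,50,97,99]).round(3)," z",np.percentile(L[:,2],[1,10,25,50,75,90]).round(3))
save(c,"low3.png",(190,150,320,245),5)
E
```

```text
{'position': array([0.64 , 0.066, 0.115]), 'ee_rot': array([ 0.999,  0.   ,  0.035, -0.   ]), 'ft_force': array([-0.026, -0.149, -4.379]), 'joint_pos': array([ 0.302,  0.467, -0.625,  1.575,  0.315,  1.129, -1.961]), 'clock': np.float64(8.117)}
 x [-0.081 -0.079 -0.02   0.075  0.081]  z [-0.025 -0.021 -0.018 -0.004  0.007  0.009]
```

View pics/low3.png

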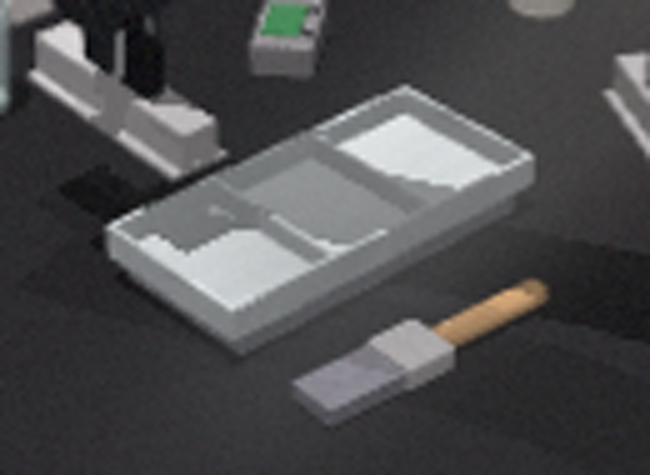

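The side view shows all three bays clearly, all still empty. First gentle pulse, to about 15°.

jog_arm:
  increments:
    - [0,0,0,0,0.12,0,-1]
    - [0,0,0,0,0.2,0,-1]
    - [0,0,0,0,0.2,0,-1]
    - [0,0,0,0,0.08,0,-1]
    - [0,0,0,0,-0.04,0,-1]

```text
clock: 8.58
position: [0.6392, 0.0655, 0.1172]
ee_rot: [1.0, 0.001, 0.013, 0.0]
ft_force: [2.0, 0.5, -3.6]
grip_width: 0.173
grasp_force: 79.2
```

jog_arm:
  increments:
    - [0,0,0,0,-0.1,0,-1]
    - [0,0,0,0,-0.1,0,-1]
    - [0,0,0,0,-0.1,0,-1]

```text
clock: 8.83
position: [0.6425, 0.0661, 0.115]
ee_rot: [0.999, -0.0, -0.034, -0.001]
ft_force: [0.3, 0.5, -4.9]
grip_width: 0.175
grasp_force: 79.3
```

```bash
cat >> h.py <<'E'
def balls(c,dump=False):
    # dark round blobs on the bright tray, in the side view, as tray-frame positions at ball height
    g=c["color"].astype(float).mean(-1);P=cloud(c)
    a=np.radians(-.6);d=P-[.5365,-.0232,0]
    X=d[...,0]*np.cos(a)+d[...,1]*np.sin(a);Y=-d[...,0]*np.sin(a)+d[...,1]*np.cos(a)
    m=(abs(X)<.067)&(abs(Y)<.14)&(P[...,2]<.06)&(P[...,2]>.015)&(g<85)
    n,l,s,ce=cv2.connectedComponentsWithStats(m.astype(np.uint8),connectivity=4)
    for i in range(1,n):
        if s[i,4]>=4:
            k=l==i;print("blob",ce[i].round(1),"wh",s[i,2:5],"tray xy",X[k].mean().round(3),Y[k].mean().round(3),"z",P[k,2].mean().round(3),"g",g[k].min().round())
def look(name=None,crop=(190,150,320,245),s=5):
    o=get_obs();print("t",o["clock"].round(2),o["position"].round(4),"tilt",np.degrees((Rot.from_quat(o["ee_rot"])*Rot.from_euler("X",180,degrees=True)).as_euler("ZYX")).round(1),"F",o["ft_force"].round(2))
    c=cam("side");balls(c)
    if name: save(c,name,crop,s)
    return c
E
python3 -c "
from h import *
look('p1.png')"
```

```text
Traceback (most recent call last):
  File "h.py", line 50, in look
    o=get_obs();print("t",o["clock"].round(2),o["position"].round(4),"tilt",np.degrees((Rot.from_quat(o["ee_rot"])*Rot.from_euler("X",180,degrees=True)).as_euler("ZYX")).round(1),"F",o["ft_force"].round(2))
                          ^^^^^^^^^^^^^^^^
AttributeError: 'float' object has no attribute 'round'
```

```bash
sed -i 's/o\["clock"\].round(2)/round(float(o["clock"]),2)/' h.py; python3 -c "
from h import *
look('p1.png')"
```

```text
t 8.83 [0.6425 0.0661 0.115 ] tilt [-0.   3.9  0.2] F [ 0.25  0.45 -4.93]
blob [235.4 200.9] wh [4 3 9] tray xy -0.001 0.092 z 0.033 g 63.0
```

Pulse 1 put one ball in bay 3. Repeating the same pulse.

jog_arm:
  increments:
    - [0,0,0,0,0.12,0,-1]
    - [0,0,0,0,0.24,0,-1]
    - [0,0,0,0,0.34,0,-1]
    - [0,0,0,0,0.34,0,-1]
    - [0,0,0,0,0.22,0,-1]

```text
clock: 9.3
position: [0.6322, 0.0662, 0.1124]
ee_rot: [0.997, 0.003, 0.073, 0.002]
ft_force: [-0.3, 0.3, -5.4]
grip_width: 0.17
grasp_force: 79.2
```

jog_arm:
  increments:
    - [0,0,0,0,-0.12,0,-1]
    - [0,0,0,0,-0.22,0,-1]
    - [0,0,0,0,-0.22,0,-1]
    - [0,0,0,0,-0.22,0,-1]

```text
clock: 9.63
position: [0.6416, 0.0662, 0.1152]
ee_rot: [0.999, -0.0, -0.033, -0.001]
ft_force: [-0.0, 0.2, -5.0]
grip_width: 0.18
grasp_force: 79.3
```

```bash
python3 -c "
from h import *
look('p2.png')"
```

```text
t 9.63 [0.6416 0.0662 0.1152] tilt [-0.   3.8  0.1] F [-0.02  0.2  -5.  ]
blob [235.5 200.8] wh [ 4  3 10] tray xy -0.002 0.093 z 0.034 g 63.0
```

jog_arm:
  increments:
    - [0,0,0,0,0.12,0,-1]
    - [0,0,0,0,0.2,0,-1]
    - [0,0,0,0,0.2,0,-1]
    - [0,0,0,0,0.3,0,-1]
    - [0,0,0,0,0.36,0,-1]

```text
clock: 10.1
position: [0.6402, 0.0659, 0.1165]
ee_rot: [0.989, 0.0, 0.148, -0.0]
ft_force: [-0.4, -0.1, -4.0]
grip_width: 0.176
grasp_force: 79.3
```

jog_arm:
  increments:
    - [0,0,0,0,0,0,-1]
    - [0,0,0,0,0,0,-1]
    - [0,0,0,0,-0.12,0,-1]
    - [0,0,0,0,-0.24,0,-1]
    - [0,0,0,0,-0.28,0,-1]

```text
clock: 10.52
position: [0.6425, 0.0647, 0.1165]
ee_rot: [1.0, -0.001, 0.003, -0.001]
ft_force: [1.2, 0.1, -4.0]
grip_width: 0.174
grasp_force: 79.3
```

```bash
python3 -c "
from h import *
look('p3.png')
for n in('low3','p1','p3'):
    a=cv2.imread('pics/%s.png'%n).mean(-1)[::5,::5]; print(n);print(a[46:58,38:54].astype(int))"
```

```text
t 10.52 [0.6425 0.0647 0.1165] tilt [-0.1 -0.3  0.1] F [ 1.17  0.12 -4.02]
blob [235.4 200.9] wh [4 3 9] tray xy -0.003 0.094 z 0.034 g 61.0
low3
[[119 118 117 117 118 115 106 109 148 165 162 165 166 165 150 130]
 [117 119 118 115 108 112 147 171 195 206 205 206 206 206 190 162]
 [117 115 107 110 149 173 196 210 204 204 204 204 202 201 201 193]
 [108 112 150 173 199 212 207 206 205 206 204 202 201 199 200 201]
 [146 176 200 213 208 208 207 205 205 204 202 200 200 200 200 198]
 [200 215 210 208 207 207 205 204 203 201 203 202 200 201 201 198]
 [212 211 210 207 207 206 205 204 203 203 205 202 201 199 200 199]
 [209 209 209 207 207 207 206 205 205 204 202 200 200 200 199 197]
 [209 208 209 207 206 208 206 206 203 202 202 200 198 199 198 198]
 [210 207 208 209 207 208 206 204 203 203 203 200 198 197 197 199]
 [207 223 213 208 208 208 206 205 204 201 201 201 200 199 197 197]
 [154 198 227 219 206 205 204 204 203 201 201 202 201 201 202 204]]
p1
[[119 119 117 115 117 116 106 110 144 166 188 203 196 183 154 127]
 [119 119 118 114 107 112 151 179 204 216 203 201 203 202 191 161]
 [119 117 10
[... 766 characters left out ...]
 215 205 202 203 203 191 163]
 [116 116 109 112 149 171 182 180 152 155 196 206 200 201 202 194]
 [108 112 151 173 200 211 156 114  94  96 150 196 202 200 200 200]
 [146 174 200 213 211 208 126  79  88  82 110 179 204 200 199 198]
 [200 215 210 209 212 209 103  57  76  65  89 173 208 201 199 198]
 [213 209 208 208 210 207 143  72  54  57  96 176 206 199 200 199]
 [210 209 207 207 207 206 195 120  87 136 170 193 201 198 198 197]
 [208 208 207 206 207 207 208 183 172 198 208 202 199 198 198 196]
 [219 208 206 207 209 208 206 208 208 204 202 199 199 198 197 197]
 [215 224 211 206 207 207 206 204 203 200 200 199 199 198 198 198]
 [153 197 226 218 205 205 204 202 202 201 201 201 200 200 199 201]]
```

Confirmed: a single real ball. A 17° hold released nothing more, so I'll go a bit steeper.

jog_arm:
  increments:
    - [0,0,0,0,0.12,0,-1]
    - [0,0,0,0,0.24,0,-1]
    - [0,0,0,0,0.36,0,-1]
    - [0,0,0,0,0.4,0,-1]
    - [0,0,0,0,0.4,0,-1]

```text
clock: 10.98
position: [0.6387, 0.0656, 0.115]
ee_rot: [0.979, 0.0, 0.204, 0.0]
ft_force: [0.1, -0.3, -4.7]
grip_width: 0.174
grasp_force: 79.4
```

jog_arm:
  increments:
    - [0,0,0,0,-0.12,0,-1]
    - [0,0,0,0,-0.24,0,-1]
    - [0,0,0,0,-0.36,0,-1]
    - [0,0,0,0,-0.36,0,-1]

```text
clock: 11.32
position: [0.6435, 0.0645, 0.1148]
ee_rot: [1.0, -0.002, 0.021, -0.002]
ft_force: [-0.1, -0.0, -5.9]
grip_width: 0.173
grasp_force: 79.3
```

```bash
python3 -c "
from h import *
look('p4.png')"
```

```text
t 11.32 [0.6435 0.0645 0.1148] tilt [-0.2 -2.4  0.2] F [-0.06 -0.03 -5.87]
blob [235.5 200.8] wh [ 4  3 10] tray xy -0.003 0.093 z 0.035 g 62.0
```

jog_arm:
  increments:
    - [0,0,0,0,0.12,0,-1]
    - [0,0,0,0,0.24,0,-1]
    - [0,0,0,0,0.33,0,-1]
    - [0.015,0,0,0,0.33,0,-1]
    - [0,0,0,0,0.33,0,-1]

```text
clock: 11.78
position: [0.6412, 0.0653, 0.1153]
ee_rot: [0.982, 0.0, 0.191, -0.0]
ft_force: [0.9, 0.2, -1.9]
grip_width: 0.175
grasp_force: 79.5
```

jog_arm:
  increments:
    - [0,0,0,0,-0.12,0,-1]
    - [0,0,0,0,-0.24,0,-1]
    - [0,0,0,0,-0.3,0,-1]
    - [0,0,0,0,-0.3,0,-1]

```text
clock: 12.12
position: [0.643, 0.0657, 0.1165]
ee_rot: [0.999, -0.001, 0.041, -0.001]
ft_force: [-0.8, -0.1, -3.3]
grip_width: 0.171
grasp_force: 79.6
```

```bash
python3 -c "
from h import *
look('p5.png')"
```

```text
t 12.12 [0.643  0.0657 0.1165] tilt [-0.1 -4.7  0.1] F [-0.79 -0.1  -3.26]
blob [237.1 193.2] wh [ 5  5 16] tray xy 0.029 0.06 z 0.034 g 55.0
blob [233.7 200.7] wh [ 8  5 19] tray xy 0.002 0.097 z 0.034 g 57.0
```

jog_arm:
  increments:
    - [0,0,0,0,-0.1,0,-1]
    - [0,0,0,0,-0.1,0,-1]
    - [0,0,0,0,-0.1,0,-1]
    - [0,0,0,0,-0.1,0,-1]
    - [0,0,0,0,-0.1,0,-1]

```text
clock: 12.58
position: [0.641, 0.0661, 0.1164]
ee_rot: [1.0, 0.0, -0.007, -0.0]
ft_force: [-0.0, -0.3, -2.6]
grip_width: 0.177
grasp_force: 79.5
```

```bash
python3 -c "
from h import *
np.set_printoptions(linewidth=200)
c=look('p6.png')
print(c['color'].mean(-1)[185:215,218:262].astype(int)//10)"
```

```text
t 12.58 [0.641  0.0661 0.1164] tilt [0.  0.8 0.1] F [-0.02 -0.34 -2.56]
blob [237.  193.8] wh [ 5  4 12] tray xy 0.027 0.062 z 0.033 g 59.0
blob [234.1 200.2] wh [ 8  5 21] tray xy 0.005 0.093 z 0.033 g 59.0
blob [229.  204.6] wh [4 3 7] tray xy -0.006 0.123 z 0.036 g 67.0
[[ 2  3  2 ... 11 11 11]
 [ 2  2  2 ... 14 13 11]
 [ 3  2  2 ... 14 14 14]
 ...
 [ 4  4  4 ...  6  6  6]
 [ 4  4  4 ...  6  6  6]
 [ 4  4  4 ...  6  6  6]]
```

```bash
python3 -c "
from h import *
c=look()
save(c,'p7.png',(205,175,305,225),8)
f=[]
for i in range(5): cam('side'); f.append(get_obs()['ft_force'][2])
print(f)"
```

```text
t 12.63 [0.641  0.066  0.1165] tilt [0.  0.8 0. ] F [-0.28 -0.12 -2.97]
blob [236.8 193.8] wh [ 5  4 12] tray xy 0.028 0.063 z 0.033 g 59.0
blob [234.2 200.2] wh [ 8  5 22] tray xy 0.004 0.093 z 0.033 g 58.0
blob [229.6 204.8] wh [2 3 5] tray xy -0.007 0.122 z 0.035 g 68.0
[np.float64(-2.9667976405895957), np.float64(-3.628808299077617), np.float64(-3.635238381423564), np.float64(-3.3670130487314696), np.float64(-3.5779538450010016)]
```

View pics/p7.png

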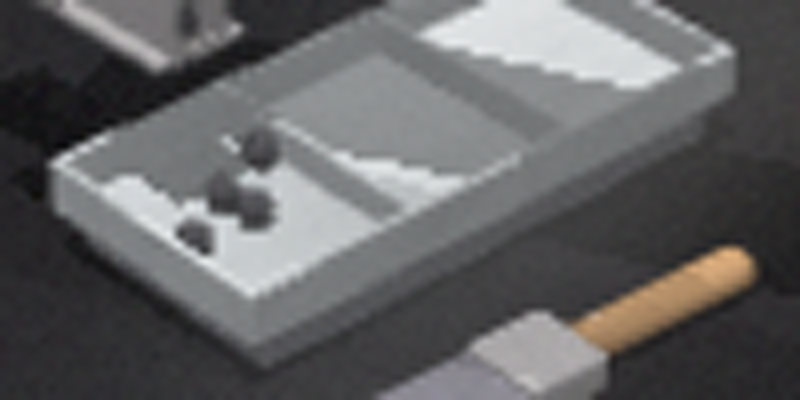

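Four balls in bay 3, at about (262,148), (225,192), (253,207) and (196,237) in the crop. The held weight of about 3.45 N fits four left. Next is bay 2, with a smaller shake and a quick levelling.

jog_arm:
  increments:
    - [0,0.012,0,0,-0.05,0,-1]
    - [0,0.035,0,0,-0.08,0,-1]
    - [0,0.06,0,0,-0.08,0,-1]
    - [0,0.08,0,0,-0.05,0,-1]
    - [0,0.089,0,0,0,0,-1]

```text
clock: 13.35
position: [0.6417, -0.0273, 0.1145]
ee_rot: [1.0, -0.002, -0.009, 0.0]
ft_force: [0.3, -0.7, -3.9]
grip_width: 0.181
grasp_force: 79.7
```

jog_arm:
  increments:
    - [0,0,0,0,0.1,0,-1]
    - [0,0,0,0,0.2,0,-1]
    - [0,0,0,0,0.3,0,-1]
    - [0,0,0,0,0.34,0,-1]
    - [0,0,0,0,0.34,0,-1]

```text
clock: 13.77
position: [0.6388, -0.0237, 0.1148]
ee_rot: [0.987, -0.0, 0.16, 0.0]
ft_force: [0.7, 0.7, -3.4]
grip_width: 0.175
grasp_force: 79.6
```

jog_arm:
  increments:
    - [0.012,0,0,0,0,0,-1]
    - [0.012,0,0,0,-0.12,0,-1]
    - [0.006,0,0,0,-0.24,0,-1]
    - [0,0,0,0,-0.36,0,-1]
    - [0,0,0,0,-0.36,0,-1]

```text
clock: 14.18
position: [0.6414, -0.0233, 0.1131]
ee_rot: [1.0, -0.0, -0.025, -0.002]
ft_force: [-0.5, -0.0, -4.0]
grip_width: 0.169
grasp_force: 79.5
```

```bash
cat >> h.py <<'E'
def chk():
    look();f=[]
    for i in range(4): c=cam('side'); f.append(get_obs()['ft_force'][2])
    print("F",np.mean(f).round(2),"left~",((-np.mean(f)-2.16)/.324).round(1));balls(c)
E
python3 -c "
from h import *
chk()"
```

```text
t 14.18 [ 0.6414 -0.0233  0.1131] tilt [-0.1  2.8  0.2] F [-0.55 -0.   -3.97]
blob [237.4 194.2] wh [4 3 8] tray xy 0.025 0.063 z 0.033 g 59.0
blob [233.9 200.4] wh [ 7  4 16] tray xy 0.006 0.093 z 0.031 g 58.0
F -3.85 left~ 5.2
blob [237.4 194.2] wh [4 3 8] tray xy 0.025 0.062 z 0.033 g 58.0
blob [233.9 200.4] wh [ 7  4 16] tray xy 0.005 0.094 z 0.032 g 60.0
```

jog_arm:
  increments:
    - [0,0,0,0,0.12,0,-1]
    - [0,0,0,0,0.24,0,-1]
    - [0,0,0,0,0.36,0,-1]
    - [0,0,0,0,0.43,0,-1]
    - [0,0,0,0,0.43,0,-1]

```text
clock: 14.85
position: [0.6371, -0.0241, 0.1147]
ee_rot: [0.981, 0.0, 0.196, 0.001]
ft_force: [-0.0, -0.1, -4.6]
grip_width: 0.173
grasp_force: 79.6
```

jog_arm:
  increments:
    - [0.015,0,0,0,0,0,-1]
    - [0.003,0,0,0,-0.1,0,-1]
    - [0,0,0,0,-0.22,0,-1]
    - [0,0,0,0,-0.34,0,-1]
    - [0,0,0,0,-0.43,0,-1]

```text
clock: 15.27
position: [0.6418, -0.0241, 0.1175]
ee_rot: [1.0, -0.001, -0.021, -0.0]
ft_force: [0.7, 0.9, -3.0]
grip_width: 0.176
grasp_force: 79.6
```

```bash
python3 -c "
from h import *
chk()"
```

```text
t 15.27 [ 0.6418 -0.0241  0.1175] tilt [-0.1  2.4  0. ] F [ 0.73  0.89 -3.02]
blob [237.4 194.2] wh [4 3 8] tray xy 0.025 0.062 z 0.032 g 59.0
blob [233.9 200.4] wh [ 7  4 16] tray xy 0.005 0.094 z 0.032 g 58.0
F -3.24 left~ 3.3
blob [237.4 194.2] wh [4 3 8] tray xy 0.024 0.063 z 0.033 g 56.0
blob [233.9 200.4] wh [ 7  4 16] tray xy 0.005 0.094 z 0.032 g 57.0
```

jog_arm:
  increments:
    - [0,0,0,0,0.12,0,-1]
    - [0,0,0,0,0.24,0,-1]
    - [0,0,0,0,0.36,0,-1]
    - [0,0,0,0,0.48,0,-1]
    - [0,0,0,0,0.5,0,-1]

```text
clock: 15.93
position: [0.635, -0.0239, 0.1126]
ee_rot: [0.973, 0.0, 0.23, 0.001]
ft_force: [-1.7, -0.2, -4.6]
grip_width: 0.176
grasp_force: 79.6
```

jog_arm:
  increments:
    - [0.02,0,0,0,0,0,-1]
    - [0.003,0,0,0,-0.06,0,-1]
    - [0,0,0,0,-0.18,0,-1]
    - [0,0,0,0,-0.3,0,-1]
    - [0,0,0,0,-0.42,0,-1]

```text
clock: 16.35
position: [0.64, -0.0243, 0.1179]
ee_rot: [1.0, -0.0, 0.02, 0.001]
ft_force: [2.3, 1.2, -1.7]
grip_width: 0.178
grasp_force: 79.6
```

jog_arm:
  increments:
    - [0,0,0,0,-0.08,0,-1]
    - [0,0,0,0,-0.08,0,-1]

```text
clock: 16.52
position: [0.6418, -0.0233, 0.1153]
ee_rot: [1.0, -0.0, -0.02, -0.001]
ft_force: [-0.6, 0.7, -3.9]
grip_width: 0.174
grasp_force: 79.6
```

```bash
sed -i 's/(g<85)/(g<88)/; s/s\[i,4\]>=4/s[i,4]>=3/' h.py; python3 -c "
from h import *
chk()"
```

```text
t 16.52 [ 0.6418 -0.0233  0.1153] tilt [-0.   2.3  0.1] F [-0.6   0.71 -3.92]
blob [248.4 185.6] wh [ 4  4 15] tray xy 0.036 0.004 z 0.036 g 61.0
blob [237.2 194.1] wh [4 3 9] tray xy 0.025 0.063 z 0.034 g 58.0
blob [233.9 200.4] wh [ 7  4 16] tray xy 0.006 0.093 z 0.032 g 59.0
blob [229.7 205.3] wh [2 2 3] tray xy -0.008 0.122 z 0.033 g 69.0
F -3.59 left~ 4.4
blob [248.4 185.6] wh [ 4  4 15] tray xy 0.037 0.004 z 0.036 g 61.0
blob [237.4 194. ] wh [4 4 9] tray xy 0.025 0.062 z 0.033 g 57.0
blob [233.9 200.4] wh [ 7  4 16] tray xy 0.005 0.094 z 0.032 g 60.0
blob [229.7 205.3] wh [2 2 3] tray xy -0.011 0.124 z 0.036 g 69.0
```

One ball is in bay 2. Same pulse, slightly stronger, for one more.

jog_arm:
  increments:
    - [0,0,0,0,0.12,0,-1]
    - [0,0,0,0,0.24,0,-1]
    - [0,0,0,0,0.36,0,-1]
    - [0,0,0,0,0.48,0,-1]
    - [0,0,0,0,0.53,0,-1]

```text
clock: 17.18
position: [0.6372, -0.024, 0.1145]
ee_rot: [0.969, 0.0, 0.246, 0.001]
ft_force: [0.7, -0.6, -4.0]
grip_width: 0.174
grasp_force: 79.7
```

jog_arm:
  increments:
    - [0.02,0,0,0,0,0,-1]
    - [0.002,0,0,0,-0.06,0,-1]
    - [0,0,0,0,-0.18,0,-1]
    - [0,0,0,0,-0.3,0,-1]
    - [0,0,0,0,-0.42,0,-1]

```text
clock: 17.6
position: [0.6399, -0.0242, 0.1174]
ee_rot: [0.999, -0.0, 0.035, 0.001]
ft_force: [1.3, 0.1, -2.4]
grip_width: 0.179
grasp_force: 79.6
```

jog_arm:
  increments:
    - [0,0,0,0,-0.11,0,-1]
    - [0,0,0,0,-0.11,0,-1]

```text
clock: 17.77
position: [0.6414, -0.0236, 0.114]
ee_rot: [1.0, -0.001, -0.023, -0.001]
ft_force: [0.6, -0.4, -4.0]
grip_width: 0.174
grasp_force: 79.6
```

```bash
python3 -c "
from h import *
look()"
```

```text
t 17.77 [ 0.6414 -0.0236  0.114 ] tilt [-0.1  2.6  0.1] F [ 0.59 -0.36 -4.01]
blob [248.4 185.6] wh [ 4  4 15] tray xy 0.036 0.004 z 0.036 g 58.0
blob [237.4 194.2] wh [4 3 8] tray xy 0.025 0.063 z 0.033 g 56.0
blob [233.9 200.4] wh [ 7  4 16] tray xy 0.005 0.094 z 0.032 g 58.0
blob [229.7 205.3] wh [2 2 3] tray xy -0.009 0.122 z 0.033 g 69.0
```

jog_arm:
  increments:
    - [0,0,-0.005,0,0.12,0,-1]
    - [0,0,-0.01,0,0.24,0,-1]
    - [0,0,-0.01,0,0.36,0,-1]
    - [0,0,-0.01,0,0.48,0,-1]
    - [0,0,-0.01,0,0.58,0,-1]

```text
clock: 18.23
position: [0.639, -0.0239, 0.1263]
ee_rot: [0.962, 0.0, 0.272, 0.001]
ft_force: [0.3, -0.1, -3.4]
grip_width: 0.177
grasp_force: 79.7
```

jog_arm:
  increments:
    - [0.022,0,0,0,0.02,0,-1]
    - [0.002,0,0,0,-0.06,0,-1]
    - [0,0,0,0,-0.18,0,-1]
    - [0,0,0,0,-0.3,0,-1]
    - [0,0,0,0,-0.42,0,-1]

```text
clock: 18.65
position: [0.64, -0.0242, 0.1277]
ee_rot: [0.998, -0.0, 0.061, 0.001]
ft_force: [1.3, 0.2, -2.7]
grip_width: 0.176
grasp_force: 79.7
```

jog_arm:
  increments:
    - [0,0,0,0,-0.12,0,-1]
    - [0,0,0,0,-0.16,0,-1]

```text
clock: 18.82
position: [0.6417, -0.0236, 0.1261]
ee_rot: [1.0, -0.0, -0.02, -0.0]
ft_force: [0.2, -0.4, -3.4]
grip_width: 0.169
grasp_force: 79.7
```

```bash
python3 -c "
from h import *
look()"
```

```text
t 18.82 [ 0.6417 -0.0236  0.1261] tilt [-0.   2.3  0. ] F [ 0.19 -0.38 -3.43]
blob [248.2 185.6] wh [ 5  4 16] tray xy 0.038 0.003 z 0.035 g 60.0
blob [264.  190.5] wh [3 2 6] tray xy -0.019 -0.018 z 0.033 g 76.0
blob [237.4 194. ] wh [4 4 9] tray xy 0.025 0.062 z 0.034 g 61.0
blob [233.9 200.4] wh [ 7  4 16] tray xy 0.005 0.094 z 0.032 g 57.0
blob [229.7 205.3] wh [2 2 3] tray xy -0.009 0.123 z 0.034 g 69.0
```

A second ball is in bay 2. Moving to bay 1 and checking.

jog_arm:
  increments:
    - [0,0.012,0,0,-0.05,0,-1]
    - [0,0.035,0,0,-0.08,0,-1]
    - [0,0.06,0,0,-0.08,0,-1]
    - [0,0.08,0,0,-0.05,0,-1]
    - [0,0.089,0,0,0,0,-1]

```text
clock: 19.28
position: [0.641, -0.116, 0.1254]
ee_rot: [1.0, -0.002, -0.016, 0.001]
ft_force: [-0.2, -0.9, -3.3]
grip_width: 0.177
grasp_force: 79.7
```

jog_arm:
  increments:
    - [0,0,0,0,0,0,-1]
    - [0,0,0,0,0,0,-1]

```text
clock: 19.45
position: [0.6402, -0.1129, 0.1265]
ee_rot: [1.0, -0.001, -0.017, 0.0]
ft_force: [-0.5, 0.1, -3.2]
grip_width: 0.174
grasp_force: 79.7
```

```bash
python3 -c "
from h import *
chk()"
```

```text
t 19.45 [ 0.6402 -0.1129  0.1265] tilt [-0.1  2.  -0. ] F [-0.49  0.06 -3.19]
blob [248.  186.5] wh [3 2 6] tray xy 0.036 0.006 z 0.033 g 64.0
blob [237.2 194. ] wh [4 3 8] tray xy 0.025 0.063 z 0.033 g 63.0
blob [233.9 200.4] wh [ 7  4 16] tray xy 0.005 0.093 z 0.032 g 58.0
blob [229.7 205.3] wh [2 2 3] tray xy -0.01 0.123 z 0.035 g 66.0
F -2.94 left~ 2.4
blob [248.  186.5] wh [3 2 6] tray xy 0.035 0.007 z 0.034 g 65.0
blob [263.8 190.8] wh [3 2 4] tray xy -0.019 -0.017 z 0.032 g 75.0
blob [237.4 194.2] wh [4 3 8] tray xy 0.025 0.063 z 0.033 g 59.0
blob [233.9 200.4] wh [ 7  4 16] tray xy 0.006 0.093 z 0.031 g 59.0
blob [229.7 205.3] wh [2 2 3] tray xy -0.01 0.124 z 0.035 g 69.0
```

Two balls left. Settling them against the lip at a steeper tilt over bay 1, a little nearer the middle, then shaking.

jog_arm:
  increments:
    - [-0.008,0,0,0,0.12,0,-1]
    - [-0.016,0,0,0,0.24,0,-1]
    - [-0.02,0,0,0,0.36,0,-1]
    - [-0.02,0,0,0,0.46,0,-1]
    - [-0.02,0,0,0,0.54,0,-1]

```text
clock: 20.12
position: [0.6202, -0.1119, 0.1259]
ee_rot: [0.968, 0.0, 0.25, 0.0]
ft_force: [1.4, 0.3, -3.1]
grip_width: 0.175
grasp_force: 79.7
```

jog_arm:
  increments:
    - [0,0,0,0,0.08,0,-1]
    - [0,0,0,0,0.1,0,-1]
    - [0.022,0,0,0,0.1,0,-1]
    - [0,0,0,0,0.1,0,-1]
    - [0,0,0,0,0.1,0,-1]

```text
clock: 20.53
position: [0.6194, -0.1107, 0.1243]
ee_rot: [0.956, 0.001, 0.295, -0.001]
ft_force: [-1.1, 0.0, -3.7]
grip_width: 0.176
grasp_force: 79.8
```

```bash
python3 -c "
from h import *
look();look()"
```

```text
t 20.53 [ 0.6194 -0.1107  0.1243] tilt [  0.1 -34.3   0.1] F [-1.15  0.04 -3.67]
blob [272.4 179.6] wh [ 4  4 15] tray xy 0.01 -0.084 z 0.035 g 73.0
blob [277.5 182.3] wh [ 4  4 14] tray xy -0.014 -0.086 z 0.034 g 74.0
blob [248.  186.5] wh [3 2 6] tray xy 0.036 0.006 z 0.033 g 64.0
blob [264.2 190.8] wh [4 2 5] tray xy -0.018 -0.019 z 0.031 g 76.0
blob [237.4 194.2] wh [4 3 8] tray xy 0.024 0.063 z 0.033 g 59.0
blob [233.9 200.4] wh [ 7  4 16] tray xy 0.006 0.093 z 0.032 g 57.0
blob [229.7 205.3] wh [2 2 3] tray xy -0.009 0.123 z 0.034 g 70.0
t 20.58 [ 0.62   -0.1113  0.1248] tilt [ -0.  -34.3   0.1] F [ 0.83  0.36 -1.08]
blob [272.4 179.6] wh [ 4  4 15] tray xy 0.01 -0.084 z 0.035 g 72.0
blob [277.5 182.3] wh [ 4  4 14] tray xy -0.015 -0.085 z 0.035 g 75.0
blob [248.  186.5] wh [3 2 6] tray xy 0.035 0.006 z 0.034 g 66.0
blob [237.4 194.2] wh [4 3 8] tray xy 0.024 0.063 z 0.033 g 59.0
blob [233.9 200.4] wh [ 7  4 16] tray xy 0.005 0.094 z 0.032 g 59.0
blob [229.7 205.3] wh [2 2 3] tray xy -0.01 0.124 z 0.035 g 70.0
```

All eight are out, 4/2/2. Next I level the dispenser, lift it and carry it back to its old place.

```bash
python3 -c "
from h import *
T=tool(0)[0];U=tool(12.8)[0]
chain([((.62,-.111,.2),T),((.58,.08,.2),tool(4)[0]),((.48,.24,.19),U),((.4325,.2957,.10),U),((.4325,.2957,.03),U),((.4325,.2957,.025),U)])"
```

```text
0 [ 0.0412 -0.0008 -0.0619] [-0.0013 -0.6005  0.    ] mm 74 deg 34.4
1 [-0.04  -0.191 -0.   ] [ 0.      0.     -0.0698] mm 195 deg 4.0
2 [-0.0886 -0.1666  0.01  ] [ 0.      0.     -0.1536] mm 189 deg 8.8
3 [-0.034  -0.0648  0.09  ] [0. 0. 0.] mm 116 deg 0.0
4 [ 0.   -0.    0.07] [0. 0. 0.] mm 70 deg 0.0
5 [ 0.    -0.     0.005] [0. 0. 0.] mm 5 deg 0.0
```

jog_arm:
  increments:
    - [0.008,0,-0.012,0,-0.12,0,-1]
    - [0.016,0,-0.025,0,-0.24,0,-1]
    - [0.025,0,-0.037,0,-0.36,0,-1]
    - [0.033,0,-0.05,0,-0.48,0,-1]
    - [0.041,0,-0.062,0,-0.6,0,-1]

```text
clock: 21.05
position: [0.6209, -0.1131, 0.2013]
ee_rot: [1.0, -0.001, 0.03, 0.0]
ft_force: [1.3, 0.1, -1.6]
grip_width: 0.172
grasp_force: 79.8
```

jog_arm:
  increments:
    - [-0.006,-0.03,0,0,0,-0.01,-1]
    - [-0.014,-0.07,0,0,0,-0.025,-1]
    - [-0.023,-0.11,0,0,0,-0.04,-1]
    - [-0.032,-0.15,0,0,0,-0.055,-1]
    - [-0.04,-0.19,0,0,0,-0.07,-1]

```text
clock: 21.47
position: [0.5803, 0.0798, 0.1971]
ee_rot: [0.999, 0.035, 0.032, 0.0]
ft_force: [0.8, -0.0, -1.8]
grip_width: 0.175
grasp_force: 79.8
```

jog_arm:
  increments:
    - [-0.018,-0.034,0.002,0,0,-0.03,-1]
    - [-0.036,-0.068,0.004,0,0,-0.06,-1]
    - [-0.054,-0.102,0.006,0,0,-0.09,-1]
    - [-0.072,-0.136,0.008,0,0,-0.12,-1]
    - [-0.089,-0.167,0.01,0,0,-0.154,-1]

```text
clock: 21.88
position: [0.4798, 0.2405, 0.1814]
ee_rot: [0.993, 0.113, 0.032, 0.002]
ft_force: [1.5, 0.7, -2.0]
grip_width: 0.177
grasp_force: 79.7
```

jog_arm:
  increments:
    - [-0.01,-0.018,0.02,0,0,0,-1]
    - [-0.02,-0.036,0.045,0,0,0,-1]
    - [-0.03,-0.055,0.07,0,0,0,-1]
    - [-0.034,-0.065,0.09,0,0,0,-1]
    - [-0.034,-0.065,0.09,0,0,0,-1]

```text
clock: 22.3
position: [0.4356, 0.2957, 0.085]
ee_rot: [0.993, 0.114, 0.029, 0.003]
ft_force: [-0.5, -0.9, -1.4]
grip_width: 0.177
grasp_force: 79.6
```

```bash
python3 -c "
from h import *
look()
T=tool(0)[0];U=tool(12.8)[0]
chain([((.4325,.2957,.03),U)])"
```

```text
t 22.3 [0.4356 0.2957 0.085 ] tilt [13.1 -3.3 -0.7] F [-0.52 -0.87 -1.38]
blob [277.3 183.3] wh [2 2 3] tray xy -0.015 -0.084 z 0.031 g 83.0
blob [248.  186.6] wh [3 2 5] tray xy 0.036 0.006 z 0.033 g 66.0
blob [237.4 194.2] wh [4 3 8] tray xy 0.025 0.062 z 0.032 g 62.0
blob [233.9 200.4] wh [ 7  4 16] tray xy 0.004 0.094 z 0.033 g 62.0
blob [229.7 205.3] wh [2 2 3] tray xy -0.008 0.122 z 0.033 g 70.0
0 [-0.0079 -0.0024  0.0566] [ 0.0118 -0.0586  0.0034] mm 57 deg 3.4
```

jog_arm:
  increments:
    - [-0.003,-0.001,0.015,0.006,-0.03,0.003,-1]
    - [-0.006,-0.002,0.03,0.012,-0.059,0.003,-1]
    - [-0.008,-0.002,0.042,0.012,-0.059,0.003,-1]
    - [-0.008,-0.002,0.05,0.012,-0.059,0.003,-1]
    - [-0.008,-0.002,0.05,0.012,-0.059,0.003,-1]

```text
clock: 22.77
position: [0.4335, 0.2937, 0.0369]
ee_rot: [0.994, 0.11, 0.001, 0.0]
ft_force: [-0.1, -0.6, -2.5]
grip_width: 0.175
grasp_force: 79.6
```

```bash
python3 -c "
from h import *
c=look();P=cloud(c);P=P.reshape(-1,3);g=c['color'].mean(-1).ravel()
a=np.radians(12.8);d=P-[.4325,.2957,0];X=d[:,0]*np.cos(a)+d[:,1]*np.sin(a);Y=-d[:,0]*np.sin(a)+d[:,1]*np.cos(a)
m=(abs(Y)<.03)&(g>140)&(P[:,2]>.02)&(P[:,2]<.07)&(abs(X)<.09)
k=np.polyfit(X[m],P[m,2],1);print('cover slope deg',np.degrees(k[0]).round(2),'z at 0',k[1].round(4),m.sum())
chain([((.4325,.2957,.025),tool(12.8)[0])])"
```

```text
t 22.77 [0.4335 0.2937 0.0369] tilt [12.6 -0.1 -0. ] F [-0.13 -0.63 -2.47]
blob [277.5 183.5] wh [2 2 4] tray xy -0.018 -0.083 z 0.032 g 83.0
blob [248.  186.5] wh [3 2 6] tray xy 0.036 0.006 z 0.033 g 63.0
blob [237.4 194.2] wh [4 3 8] tray xy 0.024 0.063 z 0.033 g 60.0
blob [233.9 200.4] wh [ 7  4 16] tray xy 0.005 0.094 z 0.033 g 59.0
blob [229.7 205.3] wh [2 2 3] tray xy -0.008 0.122 z 0.033 g 68.0
cover slope deg -0.38 z at 0 0.0441 197
0 [-0.0008 -0.0017  0.0128] [ 0.     -0.0023 -0.0022] mm 13 deg 0.2
```

Cover is level, with the underside 12 mm above the bench. Lowering, releasing slowly, then retreating.

jog_arm:
  increments:
    - [0,0,0.005,0,0,0,-1]
    - [0,0,0.009,0,0,0,-1]
    - [0,0,0.011,0,0,0,-1]
    - [0,0,0.0115,0,0,0,-1]
    - [0,0,0.0115,0,0,0,-1]

```text
clock: 23.23
position: [0.4334, 0.2945, 0.0263]
ee_rot: [0.994, 0.111, 0.001, -0.0]
ft_force: [0.2, 0.5, -2.0]
grip_width: 0.179
grasp_force: 79.6
```

jog_arm:
  increments:
    - [0,0,0,0,0,0,-0.4]
    - [0,0,0,0,0,0,0]
    - [0,0,0,0,0,0,1]
    - [0,0,0,0,0,0,1]
    - [0,0,0,0,0,0,1]
  grip_force: 20

```text
clock: 23.65
position: [0.4335, 0.2946, 0.0264]
ee_rot: [0.994, 0.111, 0.001, -0.0]
ft_force: [0.7, -0.1, 0.7]
grip_width: 0.849
grasp_force: 0.0
```

jog_arm:
  increments:
    - [0,0,0,0,0,0,1]
    - [0,0,0,0,0,0,1]
    - [0,0,0,0,0,0,1]
    - [0,0,0,0,0,0,1]

```text
clock: 23.98
position: [0.4334, 0.2945, 0.0263]
ee_rot: [0.994, 0.111, 0.001, -0.0]
ft_force: [-0.1, -0.6, -0.8]
grip_width: 0.999
grasp_force: 0.0
```

jog_arm:
  increments:
    - [0,0,-0.02,0,0,0,1]
    - [0,0,-0.05,0,0,0,1]
    - [0,0,-0.09,0,0,0,1]
    - [0,0,-0.13,0,0,0,1]
    - [0,0,-0.17,0,0,0,1]

```text
clock: 24.4
position: [0.4325, 0.2944, 0.198]
ee_rot: [0.994, 0.111, 0.001, -0.0]
ft_force: [1.5, -0.5, 1.0]
grip_width: 0.998
grasp_force: 0.0
```

jog_arm:
  increments:
    - [-0.02,0.035,0,0,0,0,1]
    - [-0.04,0.07,0,0,0,0,1]
    - [-0.05,0.1,0,0,0,0,1]
    - [-0.05,0.11,0,0,0,0,1]
    - [-0.05,0.11,0,0,0,0,1]

```text
clock: 24.82
position: [0.4091, 0.1727, 0.1962]
ee_rot: [0.994, 0.108, 0.001, 0.001]
ft_force: [0.9, -0.3, 0.8]
grip_width: 1.0
grasp_force: 0.0
```

```bash
python3 -c "
from h import *
c=look();save(c,'end.png',(100,110,400,300),2.6)"
```

```text
t 24.82 [0.4091 0.1727 0.1962] tilt [12.4 -0.2 -0.1] F [ 0.89 -0.34  0.83]
blob [277.3 183.3] wh [2 2 3] tray xy -0.017 -0.083 z 0.033 g 82.0
blob [248.  186.5] wh [3 2 6] tray xy 0.035 0.007 z 0.034 g 66.0
blob [237.4 194.2] wh [4 3 8] tray xy 0.026 0.062 z 0.032 g 60.0
blob [233.9 200.4] wh [ 7  4 16] tray xy 0.005 0.093 z 0.032 g 61.0
blob [229.7 205.3] wh [2 2 3] tray xy -0.01 0.123 z 0.034 g 69.0
```

View pics/end.png

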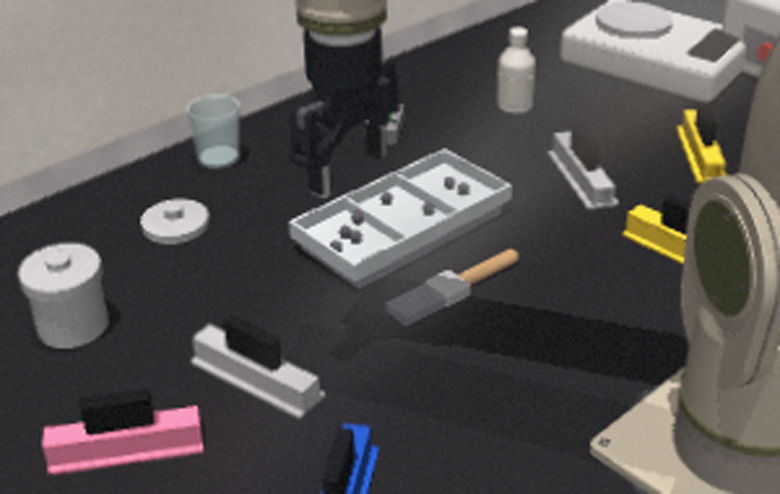

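Bay 3 holds four balls, bay 2 two at (387,198) and (428,208), and bay 1 two at (450,183) and (463,188). Both silver dispensers stand upright at (258,365) and (583,170), and nothing else has moved. Handing in after a short settle.

jog_arm:
  increments:
    - [0,0,0,0,0,0,1]
    - [0,0,0,0,0,0,1]
    - [0,0,0,0,0,0,1]
    - [0,0,0,0,0,0,1]

```text
clock: 25.2
position: [0.4082, 0.1771, 0.196]
ee_rot: [0.994, 0.111, 0.001, -0.001]
ft_force: [0.9, 0.0, -0.8]
grip_width: 1.002
grasp_force: 0.0
```

```bash
python3 -c "
from h import *
print(workorder.hand_in())"
```

```text
the job is handed in; nothing more can be done
None
```

I handed the job in at about 25 s with all eight balls in the tray (two in bay 1, two in bay 2, four in bay 3), both dispensers upright on the bench and the jar, bottle, brush and lid unmoved in the last picture; the hand-in returned no verdict.

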